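# Bring up the tailstock

### The job

The drill chuck was left lying on the lathe's bed: take it off and lay it gently, not dropped, flat on the floor of the wooden tool tray. Then slide the tailstock up until you feel its centre bear in the end of the bar - the bar is only lightly nipped, so do not push it back into its chuck - and last swing the tailstock's clamp lever fully over towards the headstock. Leave the centre bearing on the bar and everything else where it stands.

Things in the scene. Friction and masses are not known exactly. Their poses are not given: they have to be found in the camera images.
- lathe: Small green-grey bench lathe, fixed. Origin: on the bench under mid-bed; y along the bed to the headstock, x across it away from the operator, z up. Bed (y -360 to 320 mm): two flat ways, tops 85 mm up, 35 mm wide each, 20 mm groove between. Spindle axis 150 mm up over mid-bed. Carriage y 88 to 168, its tool post on the operator's side 149 mm high; headstock from y 205, 214 mm high.
- tailstock: Green casting that slides only along the ways (lathe y), friction about 4 N, stays where left. Origin: on the ways (85 mm above the bench), middle of its base; axes as the lathe. Base 96 mm across, 80 mm along y, 22 mm high; barrel 44 mm thick, axis 65 mm above the origin, y -50 to 50. Its centre starts 190 to 270 mm short of the bar's end.
- handwheel (a point): Middle of the rear face of the tailstock's upright hand wheel (disc 64 mm across, 10 mm thick, does not turn): 70 mm behind the tailstock's origin, 65 mm above it. A flat hub, 22 mm across, stands out 4 mm here; a thin handle sticks out 18 mm from the face 24 mm below. Pushing the wheel towards the headstock slides the tailstock.
- clamp_lever (a joint): Angle (rad) of the tailstock's clamp lever, on the operator's side: 0 = loose, leaning 0.55 rad back to the hand wheel; 1.1 = locked, at its stop, leaning 0.55 rad to the headstock. Starts at 0 to 0.12. Swings in an upright plane along the bed about a pivot 64 mm on the operator's side of (lathe -x) and 14 mm above the tailstock's origin; takes about 2 N at the ball, stays where left.
- lever_ball (a point): Centre of the black ball (16 mm diameter) at the end of the clamp lever, 60 mm from the pivot; the lever's stem is 8 mm thick.
- bar: Turned aluminium bar, 22 mm thick, along the spindle axis in the lathe's chuck, a drilled centre hole in its free end. Only lightly nipped: it slides back into the chuck (lathe +y) if pushed with more than about 16 N. Origin: middle of its free end.
- bar_end (a point): Middle of the bar's free end face, which looks towards the tailstock, 150 mm above the bench.
- drill_chuck_center (a point): Centre of the drill chuck's steel sleeve, on its axis: 36 mm thick, 50 mm long, whole chuck 0.3 to 0.45 kg. Along its own y: a nose with jaws reaches 45 mm to +y, a 12 mm thick shank 73 mm to -y. It lies along the bed, nose to the headstock, sunk in the groove between the ways, its axis 15 mm above the ways (100 mm above the bench).
- drill_chuck: The same drill chuck; origin at the same point.
- tool_tray: Open wooden tool tray with a green floor, on the bench between robot and lathe: outside 156 x 146 mm (its x, y), walls 5 mm thick and 30 mm high, floor 5 mm thick. Origin: middle of its underside. Fixed to the bench. Empty at the start. (The similar blue plastic bin holding turned pins is not it.)
- parts_bin: Blue plastic bin, 150 x 130 x 32 mm, with finished pins, fixed to the bench; origin at the middle of its underside. Nothing is to be put in it.
- bush: Brass flanged bush standing on end, 30 mm diameter, 36 mm high, origin at the middle of its underside. Leave it.
- oil_can: Red oil can, 52 mm diameter, 165 mm high with its spout, origin at the middle of its underside. Leave it.
- spanner: Steel spanner lying flat, 180 mm long, origin under its middle. Leave it.
- brush: Chip brush lying behind the lathe, 200 mm long, origin under its middle. Leave it.
- caliper: Sliding caliper lying flat, 200 mm long, origin under its middle. Leave it.
- chuck_key: T-handled chuck key lying flat, about 100 mm long, origin under it. Leave it.
- dial_stand: Dial gauge on a blue block stand, about 200 mm high, standing past the tailstock end of the lathe, origin under its middle. Leave it.
- quill_mouth (a point): Middle of the front of the tailstock's barrel, on the spindle axis, 50 mm ahead of the tailstock's origin. Out of it stands the steel quill (20 mm thick, locked) by 20 to 40 mm, however it was left: not measured, to be found by touch or sight. Its pointed centre seats in the bar when the bar's end face is 18 mm beyond the quill's end.
Not all that is in view belongs to the job. Of the things that look like the drill_chuck, the middle-sized one is meant.

How it is judged:
By the outcome, as a careful person would: the job done as asked, in the order asked, and still so for the second after the job is handed in, with the robot touching nothing.
It also fails if it takes over 72 s, if anything falls off the work surface, if the arm or the gripper's body presses on something with over 40 N, if the wrist force passes 120 N, or if a joint passes its speed limit or range.

### The arm

A 7-joint arm with a two-finger parallel gripper is mounted at the origin on the work surface. World frame = base frame: x ahead of the robot, y to its left, z up, the work surface at z = 0. Lengths are in m, angles in rad, forces in N, time in s.
With the tool pointing down it reaches from about 0.425 to 1.025 m from the base axis. Payload 9.4 kg.
Tool frame: the origin (TCP) lies at the very end of the fingers, on their centre line; the grasp point (between the pads) lies 19 mm behind it (robot.grip_depth is the x of the grasp point in the tool frame, in m); x points along the fingers, z is the direction in which the jaws open and shut, and the axes are right-handed (so a half turn about x gives the same grasp; the last joint's range is limited). The gripper opens to 85 mm and grips with 20 to 120 N. Pads are 22 mm wide; open, the fingers measure 114 mm over their backs; the gripper's body (76 mm by 85 mm) begins 54 mm behind the grasp point. The pads swing forward as they close: fully open they stand 13 mm farther back than shut.
Start: joints at [1.159, 0.599, -0.003, 1.599, 0.002, 0.943, -0.08], TCP at [0.238, -0.685, 0.231] pointing down, gripper open.
Joint ranges: [-2.57, 2.57], [-0.35, 1.97], [-1.29, 1.29], [0.11, 2.56], [-1.05, 4.19], [0.11, 1.86], [-2.63, 2.63]. Speed limits (rad/s): [2.22, 2.22, 3.01, 3.01, 3.14, 3.14, 3.14].

### API

Orientations are given as a 3x3 rotation matrix whose columns are the frame's x, y, z axes.
In Python, from cell import robot gives the robot as it stands. The module is installed in compiled form; this text tells all that it offers.
- The arm moves only by the tool arm_command, never from a script. Its argument "commands" is a list of rows, each an object of numbers: "tx", "ty", "tz": the shift along the tool's x, y, z scaled (see below); "wx", "wy", "wz": the turn, a rotation vector about the tool's x, y, z scaled (see below). In form: [{"tx": .., "ty": .., "tz": .., "wx": .., "wy": .., "wz": ..}, ...]. A call has 1 to 10 rows; each row is the pose to reach, as a shift and turn from the pose measured when the call began, along the tool's axes at that moment; what a row does not reach only later rows make up. The controller multiplies each number of a shift by 0.1 m and each number of a turn by 30 degrees. A row lasts 1/10 s, in which the tool goes at most 50 mm and 8.59 degrees, less where a joint would pass 70% of its speed; a pose out of reach is approached as far as the arm can. A call with a number of a shift or a turn outside -1 to 1 is refused whole. A call with a gripper value outside its range is refused whole. "claw" is the closure in counts, from 0 (fully open) to 255 (shut), set as the call begins (left out, the last holds). The fingers move at their own pace and stop on an object; the grip force is fixed at half the most. Time passes only in rows, so rows that repeat a pose let the fingers close. It gives the time, the measured TCP pose, the force and the opening at its end, in the units of the state.
- robot.get_state(): the state, without advancing time (a new reading comes with each control period).
- robot.snapshot(name): name is "side" or "top" or "wrist"; returns a dict with "pixels" (420x560x3 uint8, blue, green, red), "fx", "fy", "cx", "cy" (pixels), "position" and "orientation" of the camera in the world. Camera axes: x right, y up, looking along -z (the intrinsics and any distortion apply to the point x, -y, -z); pixel columns grow to the right and rows downward; lengths in m; the calibration is good to about 2 mm. A picture is of the moment at which its call begins. There is no depth.
- robot.finish_job(): hands the job in, once; it reports no verdict.
The state is a dict: "time_s": time; "joints": joint angles; "qvel": joint speeds; "effort": joint torques, N m; "eef_pos": TCP position; "eef_rot": TCP orientation; "wrist_force": force on the tool from outside, world axes, zero at the start; "wrist_torque": the same for the moment, N m; "width": finger opening in m.
Only numpy, scipy, OpenCV 4.12 (cv2) and the standard library are available. Lean on these libraries where they do the work, as an engineer would, in place of code of your own. Each camera call takes 0.05 s, during which the arm holds its last target.

## Working session

There is one attempt and no reset: what is moved stays moved. The work goes in short steps, Python scripts to look and compute and a tool call to move; the robot and the scene stay as the last step left them, time stands still between calls to the robot, and variables do not carry over. Pictures are saved under pics/ and viewed, and the job is handed in when it is done.

Besides the shell and the picture viewer there is one more tool, called after ">>>" as name(argument=value, ...), one argument or row to a line, values as JSON. arm_command: Moves the arm, as the interface text tells. Shifts and turns lie within -1 to 1; 1 stands for 0.1 m of shift or 30 degrees of turn. Its arguments: {"type":"object","properties":{"commands":{"type":"array"},"claw":{"type":"number"}},"required":["commands"]}

```bash
ls; mkdir -p pics; cat > h.py <<'E'
import numpy as np, cv2, pickle
from cell import robot
def snap(n,tag):
    s=robot.snapshot(n); cv2.imwrite(f'pics/{tag}.png',s['pixels']); pickle.dump(s,open(f'pics/{tag}.pkl','wb')); return s
def load(tag): return pickle.load(open(f'pics/{tag}.pkl','rb'))
def ray(s,u,v):
    d=np.array([(u-s['cx'])/s['fx'],-(v-s['cy'])/s['fy'],-1.0]); return np.array(s['position']),np.array(s['orientation'])@d
def onz(s,u,v,z):
    p,d=ray(s,u,v); return p+d*(z-p[2])/d[2]
def proj(s,P):
    c=np.array(s['orientation']).T@(np.array(P)-np.array(s['position'])); return s['cx']+s['fx']*c[0]/-c[2], s['cy']-s['fy']*c[1]/-c[2]
def tri(L):
    A=np.zeros((3,3));b=np.zeros(3)
    for s,u,v in L:
        p,d=ray(s,u,v); d=d/np.linalg.norm(d); M=np.eye(3)-np.outer(d,d);A+=M;b+=M@p
    return np.linalg.solve(A,b)
E
python3 - <<'E'
from h import *
for n in('side','top','wrist'):
    s=snap(n,n+'0'); print(n,s['fx'],s['fy'],s['cx'],s['cy'],s['position'],np.round(s['orientation'],3).tolist(),[k for k in s])
print(robot.get_state())
E
```

```text
pics
side 528.6256168171783 528.6256168171783 273.25776735709644 208.2646945550286 [0.29870801 1.21611823 0.95112561] [[-0.98, 0.131, -0.151], [-0.199, -0.563, 0.802], [0.02, 0.816, 0.578]] ['pixels', 'fx', 'fy', 'cx', 'cy', 'position', 'orientation']
top 383.7305932741961 383.7305932741961 282.96709534668753 212.1560449556457 [0.30708542 0.07617379 1.2090179 ] [[0.018, 0.981, -0.193], [-1.0, 0.017, -0.007], [-0.003, 0.194, 0.981]] ['pixels', 'fx', 'fy', 'cx', 'cy', 'position', 'orientation']
wrist 326.9671878248731 326.9671878248731 276.77922923095275 208.61242322271553 [ 0.3034568  -0.66229901  0.37275725] [[0.329, 0.908, 0.258], [-0.944, 0.318, 0.087], [-0.002, -0.272, 0.962]] ['pixels', 'fx', 'fy', 'cx', 'cy', 'position', 'orientation']
{'time_s': 0.15, 'joints': array([ 1.15930879,  0.59996004, -0.00253004,  1.5999122 ,  0.0018553 ,
        0.94290055, -0.07979303]), 'qvel': array([-0.00054892, -0.00231652,  0.00095161, -0.00032996,  0.00113517,
       -0.0028603 , -0.00132849]), 'effort': array([ 3.15067577e-03, -7.76999617e+01,  1.56634513e+00, -2.58239686e+01,
        1.23841423e-02,  6.78458659e-03,  4.22811354e-05]), 'eef_pos': array([ 0.23807488, -0.68444155,  0.23061416]), 'eef_rot': array([[-5.40150628e-04,  9.44451583e-01,  3.28650141e-01],
       [ 1.04919843e-03,  3.28650543e-01, -9.44451015e-01],
       [-9.99999304e-01, -1.65326598e-04, -1.16843791e-03]]), 'wrist_force': array([ 0.32062456,  0.08740921, -0.28019893]), 'wrist_torque': array([-0.03962761, -0.04268691,  0.00638474]), 'width': 0.0851324893518501}
```

View pics/top0.png

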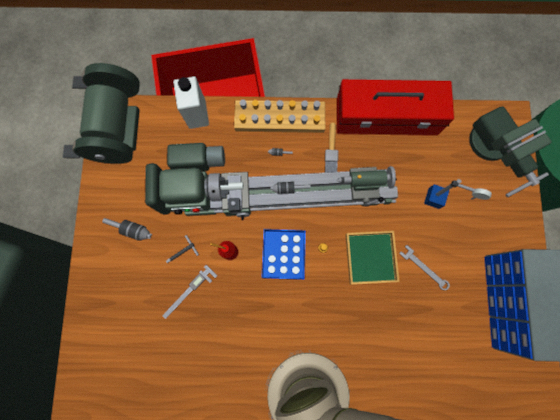

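View pics/side0.png

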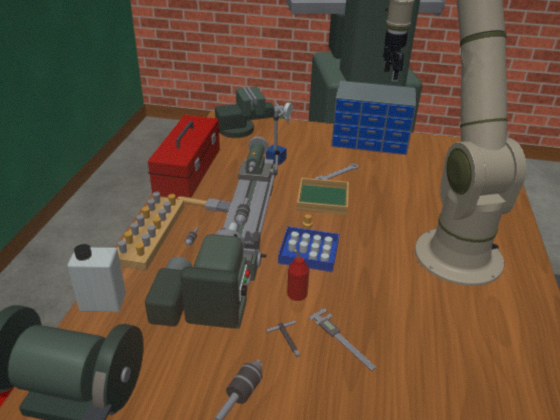

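View pics/wrist0.png

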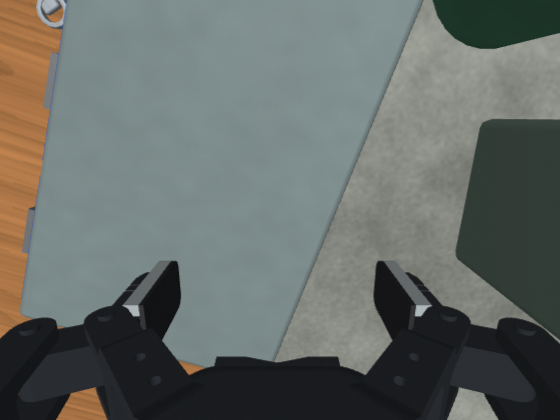

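Candidates for the chuck in the top view: the large one on the bench at (130,230), the tiny one behind the lathe at (279,152), and the one on the bed at (285,187). The bed one is the middle-sized chuck and fits the description. Checking it in a close crop.

```bash
python3 - <<'E'
from h import *
t=load('top0')['pixels']; cv2.imwrite('pics/c1.png',cv2.resize(t[145:225,140:400],None,fx=3,fy=3,interpolation=cv2.INTER_CUBIC))
t=load('side0')['pixels']; cv2.imwrite('pics/c2.png',cv2.resize(t[120:260,190:310],None,fx=4,fy=4,interpolation=cv2.INTER_CUBIC))
t=load('top0')
for n,p,z in(('chuck',(285,187),.1),('big',(130,230),.02),('small',(279,152),.01),('bedR T',(396,178),.085),('bedR B',(398,201),.085),('tray',(347,234),.03),('tray',(395,232),.03),('tray',(398,281),.03),('tray',(349,283),.03)): print(n,onz(t,*p,z))
E
```

```text
chuck [0.60234229 0.07903062 0.1       ]
big [0.47601266 0.56244679 0.02      ]
small [0.74472226 0.10103816 0.01      ]
bedR T [ 0.64045247 -0.25738821  0.085     ]
bedR B [ 0.56891322 -0.26062007  0.085     ]
tray [ 0.47413912 -0.11527113  0.03      ]
tray [ 0.48304884 -0.26392271  0.03      ]
tray [ 0.3336843  -0.26729044  0.03      ]
tray [ 0.32502597 -0.11923296  0.03      ]
```

View pics/c1.png

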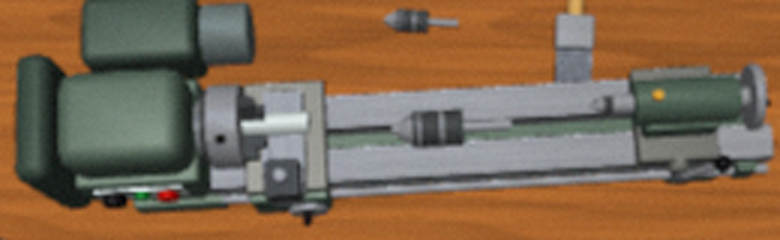

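View pics/c2.png

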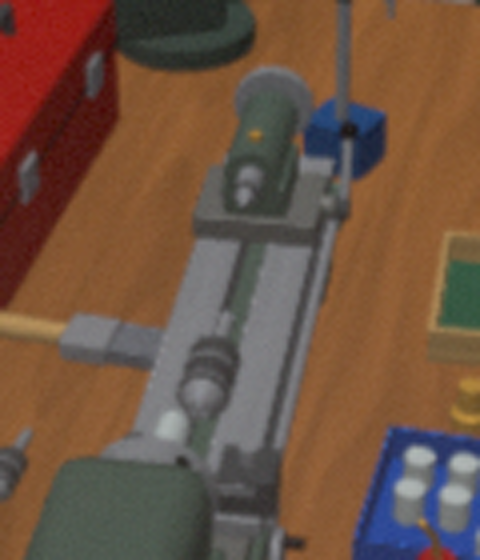

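The crop shows the bed chuck with its sleeve at about (286,188) in the top view, nose to the headstock, lying in the groove. That is the one meant. Next I move the arm over the bed.

```bash
cat >> h.py <<'E'
def go(P,yaw=None,st=None):
    """target TCP P, tool pointing down, tool z at azimuth yaw(deg). prints scaled tool shift/turn"""
    from scipy.spatial.transform import Rotation as R
    st=st or robot.get_state(); Rm=np.array(st['eef_rot']); d=Rm.T@(np.array(P)-st['eef_pos'])
    if yaw is None: z=Rm[:2,2]; yaw=np.degrees(np.arctan2(z[1],z[0]))
    a=np.radians(yaw); x=np.array([0,0,-1.]); z=np.array([np.cos(a),np.sin(a),0]); T=np.column_stack([x,np.cross(z,x),z])
    w=R.from_matrix(Rm.T@T).as_rotvec(degrees=True)
    print('shift',np.round(d/0.1,3),'turn',np.round(w/30,3),'| pos',np.round(st['eef_pos'],4),'F',np.round(st['wrist_force'],2),'w',round(st['width'],4),'t',round(st['time_s'],2))
E
python3 - <<'E'
from h import *
t=load('top0')
def o(x,y): return 140+x/3,145+y/3
for n,p,z in(('rear',(327,97),.085),('rear',(632,78),.085),('front',(330,190),.085),('front',(640,165),.085),('sleeve',(437,128),.1),('barend',(308,122),.15),('wheel',(753,97),.15),('tip',(592,104),.15),('ball',(723,163),.14)):
    print(n,onz(t,*o(*p),z))
go((0.5,0.08,0.33),5)
E
```

```text
rear [0.63476744 0.18905091 0.085     ]
rear [ 0.66020098 -0.12020199  0.085     ]
front [0.53859171 0.18264094 0.085     ]
front [ 0.5696298 -0.1267749  0.085    ]
sleeve [0.60032373 0.07700649 0.1       ]
barend [0.59084169 0.1997179  0.15      ]
wheel [ 0.62290597 -0.22388311  0.15      ]
tip [ 0.61330264 -0.07034138  0.15      ]
ball [ 0.56012958 -0.19583541  0.14      ]
shift [-0.987  4.986 -6.36 ] turn [-2.527e+00 -2.000e-03 -1.000e-03] | pos [ 0.2381 -0.6844  0.2306] F [ 0.32  0.09 -0.28] w 0.0851 t 0.15
```

>>> arm_command(
  commands=[
    {"tx": -1},
    {"tx": -1},
  ],
)

```text
invalid input
```

>>> arm_command(
  commands=[
    {"tx": -1, "ty": 0, "tz": 0, "wx": 0, "wy": 0, "wz": 0},
    {"tx": -1, "ty": 0, "tz": 0, "wx": 0, "wy": 0, "wz": 0},
  ],
)

```text
time_s: 0.35
eef_pos: [0.2378, -0.6837, 0.3299]
eef_rot: [[-0.002, 0.944, 0.329], [0.005, 0.329, -0.944], [-1.0, -0.0, -0.005]]
wrist_force: [0.1, -1.3, -0.2]
width: 0.0856
```

```bash
cat >> h.py <<'E'
def chain(P,yaw,n):
    st=robot.get_state(); Rm=np.array(st['eef_rot']); p0=np.array(st['eef_pos']); y0=np.degrees(np.arctan2(Rm[1,2],Rm[0,2]))
    for i in range(n):
        p=p0+(np.array(P)-p0)*i/n; q=p0+(np.array(P)-p0)*(i+1)/n; a=np.radians(y0+(yaw-y0)*i/n)
        x=np.array([0,0,-1.]); z=np.array([np.cos(a),np.sin(a),0]); T=np.column_stack([x,np.cross(z,x),z])
        print(i,np.round(T.T@(q-p)/0.1,2),'wx',round(-(yaw-y0)/n/30,3))
E
python3 - <<'E'
from h import *
chain((0.5,0.08,0.33),5,7)
E
```

```text
0 [-0.    0.71 -0.91] wx -0.361
1 [-0.    0.87 -0.76] wx -0.361
2 [-0.    1.   -0.58] wx -0.361
3 [-0.    1.09 -0.38] wx -0.361
4 [-0.    1.14 -0.17] wx -0.361
5 [-0.    1.15  0.05] wx -0.361
6 [-0.    1.12  0.26] wx -0.361
```

>>> arm_command(
  commands=[
    {"tx": 0, "ty": 0.35, "tz": -0.45, "wx": -0.18, "wy": 0, "wz": 0},
    {"tx": 0, "ty": 0.71, "tz": -0.91, "wx": -0.36, "wy": 0, "wz": 0},
    {"tx": 0, "ty": 0.71, "tz": -0.91, "wx": -0.36, "wy": 0, "wz": 0},
    {"tx": 0, "ty": 0.71, "tz": -0.91, "wx": -0.36, "wy": 0, "wz": 0},
  ],
)

```text
time_s: 0.75
eef_pos: [0.2765, -0.5719, 0.331]
eef_rot: [[-0.001, 0.865, 0.502], [0.006, 0.502, -0.865], [-1.0, 0.002, -0.006]]
wrist_force: [-0.7, -0.0, -0.1]
width: 0.0853
```

>>> arm_command(
  commands=[
    {"tx": 0, "ty": 0.43, "tz": -0.38, "wx": -0.18, "wy": 0, "wz": 0},
    {"tx": 0, "ty": 0.87, "tz": -0.76, "wx": -0.36, "wy": 0, "wz": 0},
    {"tx": 0, "ty": 0.87, "tz": -0.76, "wx": -0.36, "wy": 0, "wz": 0},
    {"tx": 0, "ty": 0.87, "tz": -0.76, "wx": -0.36, "wy": 0, "wz": 0},
  ],
)

```text
time_s: 1.15
eef_pos: [0.3145, -0.4611, 0.3317]
eef_rot: [[-0.001, 0.754, 0.657], [0.006, 0.657, -0.754], [-1.0, 0.003, -0.005]]
wrist_force: [-0.6, -0.4, -0.1]
width: 0.0855
```

>>> arm_command(
  commands=[
    {"tx": 0, "ty": 0.5, "tz": -0.29, "wx": -0.18, "wy": 0, "wz": 0},
    {"tx": 0, "ty": 1, "tz": -0.58, "wx": -0.36, "wy": 0, "wz": 0},
    {"tx": 0, "ty": 1, "tz": -0.58, "wx": -0.36, "wy": 0, "wz": 0},
  ],
)

```text
time_s: 1.45
eef_pos: [0.353, -0.3498, 0.3324]
eef_rot: [[-0.001, 0.615, 0.789], [0.007, 0.788, -0.615], [-1.0, 0.005, -0.005]]
wrist_force: [-0.0, -0.1, 0.1]
width: 0.0857
```

>>> arm_command(
  commands=[
    {"tx": 0, "ty": 0.5, "tz": -0.19, "wx": -0.18, "wy": 0, "wz": 0},
    {"tx": 0, "ty": 1, "tz": -0.36, "wx": -0.36, "wy": 0, "wz": 0},
    {"tx": 0, "ty": 1, "tz": -0.36, "wx": -0.36, "wy": 0, "wz": 0},
  ],
)

```text
time_s: 1.75
eef_pos: [0.388, -0.2461, 0.3333]
eef_rot: [[0.0, 0.452, 0.892], [0.007, 0.892, -0.452], [-1.0, 0.007, -0.003]]
wrist_force: [-0.4, -0.9, 0.6]
width: 0.0854
```

>>> arm_command(
  commands=[
    {"tx": 0, "ty": 0.5, "tz": -0.08, "wx": -0.18, "wy": 0, "wz": 0},
    {"tx": 0, "ty": 1, "tz": -0.15, "wx": -0.36, "wy": 0, "wz": 0},
    {"tx": 0, "ty": 1, "tz": -0.15, "wx": -0.36, "wy": 0, "wz": 0},
  ],
)

```text
time_s: 2.05
eef_pos: [0.4222, -0.147, 0.3345]
eef_rot: [[0.002, 0.271, 0.963], [0.009, 0.963, -0.271], [-1.0, 0.009, -0.0]]
wrist_force: [0.4, -1.3, 0.4]
width: 0.0856
```

```bash
python3 - <<'E'
from h import *
snap('wrist','w1')
chain((0.5,0.08,0.33),5,4)
E
```

```text
0 [0.01 0.6  0.03] wx -0.175
1 [0.01 0.6  0.09] wx -0.175
2 [0.01 0.59 0.14] wx -0.175
3 [0.01 0.57 0.19] wx -0.175
```

View pics/w1.png

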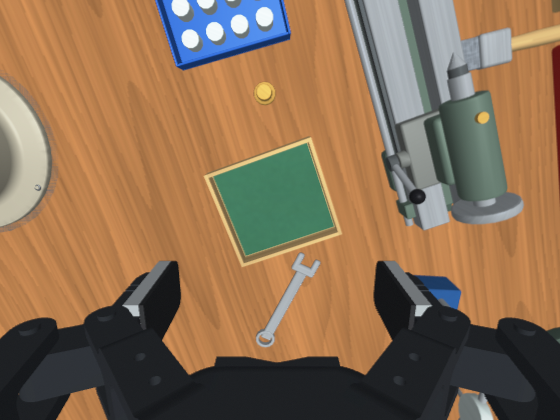

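The wrist view shows the tray (corners at about (206,177), (310,139), (341,233), (243,265)), the tailstock wheel at (487,208), the lever ball at (417,196) and the point of the centre at (455,55).

```bash
python3 - <<'E'
from h import *
s=load('w1');t=load('top0')
c=[onz(s,*p,.03) for p in((206,177),(310,139),(341,233),(243,265))]
print(np.round(c,4)); print('tray c',np.mean(c,0))
e=[c[1]-c[0],c[2]-c[1]]; print([np.linalg.norm(x) for x in e],[np.degrees(np.arctan2(x[1],x[0])) for x in e])
def o(x,y): return 140+x/3,145+y/3
print('tip',tri([(s,455,55),(t,*o(592,104))]), onz(s,455,55,.15))
print('ball',tri([(s,417,196),(t,*o(723,163))]))
print('wheel', tri([(s,487,209),(t,*o(753,97))]))
E
```

```text
[[ 0.3256 -0.1294  0.03  ]
 [ 0.4766 -0.1183  0.03  ]
 [ 0.4872 -0.2597  0.03  ]
 [ 0.3357 -0.2695  0.03  ]]
tray c [ 0.40627104 -0.19424368  0.03      ]
[np.float64(0.15133930529438233), np.float64(0.14175564518861858)] [np.float64(4.203478092582864), np.float64(-85.70399521395778)]
tip [ 0.61383322 -0.07086475  0.14933041] [ 0.61385034 -0.07129369  0.15      ]
ball [ 0.55597408 -0.19136639  0.15755886]
wheel [ 0.61821104 -0.22019198  0.16481743]
```

>>> arm_command(
  commands=[
    {"tx": 0, "ty": 0.5, "tz": 0.03, "wx": -0.17, "wy": 0, "wz": 0},
    {"tx": 0, "ty": 1, "tz": 0.1, "wx": -0.35, "wy": 0, "wz": 0},
    {"tx": 0, "ty": 1, "tz": 0.1, "wx": -0.35, "wy": 0, "wz": 0},
  ],
)

```text
time_s: 2.4
eef_pos: [0.4615, -0.0527, 0.3355]
eef_rot: [[0.004, 0.09, 0.996], [0.01, 0.996, -0.09], [-1.0, 0.01, 0.003]]
wrist_force: [0.5, -0.8, 0.9]
width: 0.0852
```

>>> arm_command(
  commands=[
    {"tx": 0, "ty": 0.5, "tz": 0.15, "wx": -0.17, "wy": 0, "wz": 0},
    {"tx": 0, "ty": 1, "tz": 0.3, "wx": -0.35, "wy": 0, "wz": 0},
    {"tx": 0, "ty": 1, "tz": 0.3, "wx": -0.35, "wy": 0, "wz": 0},
    {"tx": 0, "ty": 1, "tz": 0.3, "wx": -0.35, "wy": 0, "wz": 0},
  ],
)

```text
time_s: 2.8
eef_pos: [0.5016, 0.0435, 0.3361]
eef_rot: [[0.003, -0.091, 0.996], [0.01, 0.996, 0.091], [-1.0, 0.01, 0.004]]
wrist_force: [0.1, -0.9, -0.1]
width: 0.0853
```

```bash
python3 - <<'E'
from h import *
snap('wrist','w2')
go((0.6,0.077,0.2),5)
E
```

```text
shift [1.365 0.246 1.013] turn [ 0.005  0.007 -0.018] | pos [0.5009 0.0421 0.3359] F [ 0.18 -0.4  -0.37] w 0.0853 t 2.85
```

View pics/w2.png

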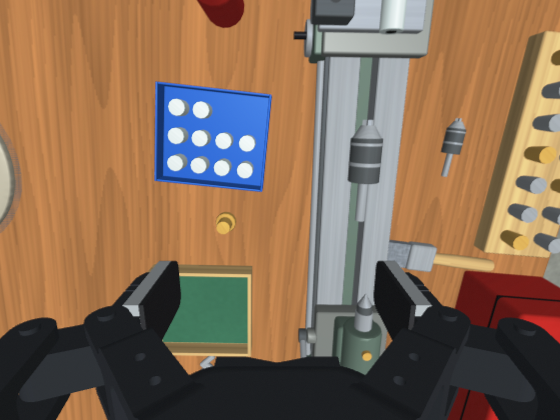

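This view shows the chuck sleeve at about (366,158), the bar end at (393,31) and the centre's tip at (365,294).

```bash
python3 - <<'E'
from h import *
s=load('w2');t=load('top0')
def o(x,y): return 140+x/3,145+y/3
print('chuck',onz(s,366,158,.1),tri([(s,366,158),(t,*o(437,128))]))
b=onz(s,393,31,.15); e=onz(s,365,294,.15); d=b-e; print('bar',b,'tip',e,'gap',np.linalg.norm(d),'yaw',np.degrees(np.arctan2(-d[0],d[1])))
print('bar tri',tri([(s,393,31),(t,*o(308,122))]))
for p in((325,60),(315,300),(408,60),(394,210)): print(onz(s,*p,.085))
n=onz(s,368,121,.1);k=onz(s,361,219,.1);d=n-k;print(n,k,d,np.degrees(np.arctan2(-d[0],d[1])))
P=s['pixels'][100:240,300:420]; cv2.imwrite('pics/c3.png',cv2.resize(P,None,fx=4,fy=4,interpolation=cv2.INTER_CUBIC))
E
```

```text
chuck [0.60294256 0.07785829 0.1       ] [0.60259065 0.07729873 0.09649777]
bar [0.59449169 0.19804486 0.15      ] tip [ 0.61235681 -0.06818097  0.15      ] gap 0.26682458381840646 yaw 3.8390856146141217
bar tri [0.59459995 0.20015565 0.1431872 ]
[0.54408396 0.17961388 0.085     ]
[ 0.56961525 -0.1184341   0.085     ]
[0.63613257 0.18817406 0.085     ]
[0.65268121 0.01578485 0.085     ]
[0.59845651 0.11885313 0.1       ] [0.60888517 0.00455934 0.1       ] [-0.01042866  0.11429378  0.        ] 5.2134770464311355
```

View pics/c3.png

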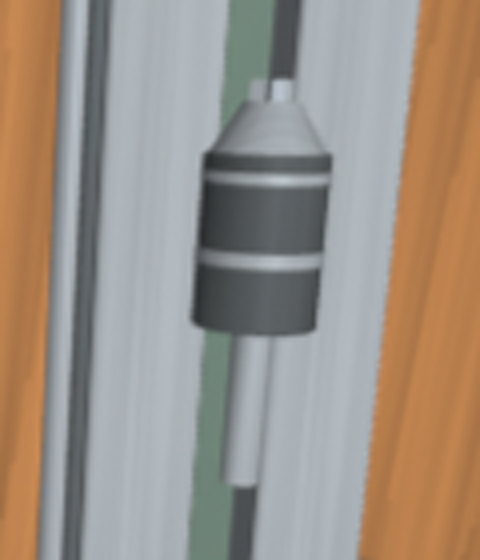

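>>> arm_command(
  commands=[
    {"tx": 0.3, "ty": 0.12, "tz": 0.5, "wx": 0, "wy": 0, "wz": -0.02},
    {"tx": 0.6, "ty": 0.24, "tz": 1, "wx": 0, "wy": 0, "wz": -0.02},
    {"tx": 1, "ty": 0.24, "tz": 1, "wx": 0, "wy": 0, "wz": -0.02},
    {"tx": 1, "ty": 0.24, "tz": 1, "wx": 0, "wy": 0, "wz": -0.02},
  ],
)

```text
time_s: 3.25
eef_pos: [0.5979, 0.0723, 0.2305]
eef_rot: [[-0.005, -0.085, 0.996], [-0.003, 0.996, 0.085], [-1.0, -0.003, -0.005]]
wrist_force: [-0.9, -2.1, -0.0]
width: 0.0854
```

```bash
python3 - <<'E'
from h import *
snap('wrist','w3')
go((0.603,0.076,0.087),5)
E
```

```text
shift [1.461 0.032 0.061] turn [-0.002 -0.006  0.005] | pos [0.5976 0.0727 0.2331] F [-0.99 -0.26  0.12] w 0.0857 t 3.3
```

View pics/w3.png

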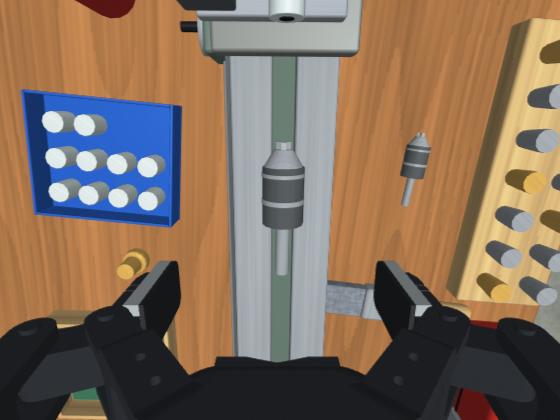

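The view shows the chuck sleeve at (283,198) between the jaws, and the bar end with its hole at (287,16).

```bash
python3 - <<'E'
from h import *
s=load('w3')
print(onz(s,283,198,.1),onz(s,283,198,.105),'bar',onz(s,287,16,.15))
E
```

```text
[0.60263489 0.07354188 0.1       ] [0.60245831 0.07477747 0.105     ] bar [0.59290971 0.1992981  0.15      ]
```

>>> arm_command(
  commands=[
    {"tx": 0.4, "ty": 0.03, "tz": 0.05, "wx": 0, "wy": 0, "wz": 0},
    {"tx": 0.8, "ty": 0.03, "tz": 0.05, "wx": 0, "wy": 0, "wz": 0},
    {"tx": 1, "ty": 0.03, "tz": 0.05, "wx": 0, "wy": 0, "wz": 0},
    {"tx": 1, "ty": 0.03, "tz": 0.05, "wx": 0, "wy": 0, "wz": 0},
  ],
)

```text
time_s: 3.7
eef_pos: [0.6008, 0.0731, 0.1326]
eef_rot: [[-0.006, -0.083, 0.997], [-0.005, 0.997, 0.083], [-1.0, -0.004, -0.006]]
wrist_force: [-1.0, -0.3, 1.3]
width: 0.0854
```

```bash
python3 - <<'E'
from h import *
snap('wrist','w4')
go((0.603,0.076,0.087),5)
E
```

```text
shift [0.472 0.023 0.015] turn [-0.007 -0.007  0.007] | pos [0.6018 0.0738 0.1342] F [ 1.24 -0.04 -0.33] w 0.0854 t 3.75
```

View pics/w4.png

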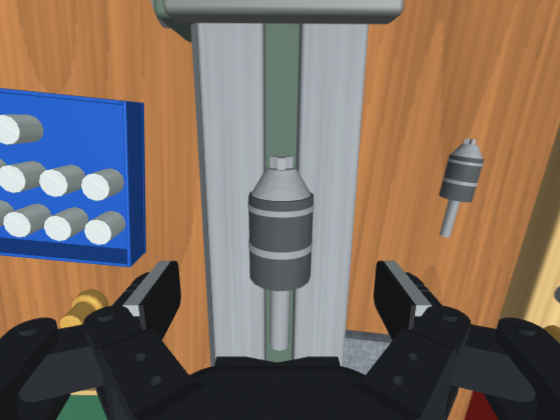

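Chuck centred between the jaws at (281,240).

>>> arm_command(
  commands=[
    {"tx": 0.2, "ty": 0.01, "tz": 0.02, "wx": 0, "wy": 0, "wz": 0},
    {"tx": 0.4, "ty": 0.01, "tz": 0.02, "wx": 0, "wy": 0, "wz": 0},
    {"tx": 0.46, "ty": 0.01, "tz": 0.02, "wx": 0, "wy": 0, "wz": 0},
    {"tx": 0.46, "ty": 0.01, "tz": 0.02, "wx": 0, "wy": 0, "wz": 0},
  ],
)

```text
time_s: 4.15
eef_pos: [0.604, 0.0742, 0.0897]
eef_rot: [[-0.002, -0.083, 0.997], [-0.005, 0.997, 0.083], [-1.0, -0.004, -0.003]]
wrist_force: [-0.1, 0.3, 0.8]
width: 0.0853
```

>>> arm_command(
  commands=[
    {"tx": 0, "ty": 0, "tz": 0, "wx": 0, "wy": 0, "wz": 0},
    {"tx": 0, "ty": 0, "tz": 0, "wx": 0, "wy": 0, "wz": 0},
    {"tx": 0, "ty": 0, "tz": 0, "wx": 0, "wy": 0, "wz": 0},
    {"tx": 0, "ty": 0, "tz": 0, "wx": 0, "wy": 0, "wz": 0},
    {"tx": 0, "ty": 0, "tz": 0, "wx": 0, "wy": 0, "wz": 0},
    {"tx": 0, "ty": 0, "tz": 0, "wx": 0, "wy": 0, "wz": 0},
  ],
  claw=150,
)

```text
time_s: 4.75
eef_pos: [0.6024, 0.0738, 0.0902]
eef_rot: [[-0.005, -0.083, 0.997], [-0.006, 0.997, 0.083], [-1.0, -0.005, -0.005]]
wrist_force: [-6.6, -1.0, 9.3]
width: 0.0357
```

```bash
python3 - <<'E'
from h import *
snap('wrist','w5')
go((0.603,0.076,0.087),5)
E
```

```text
shift [0.032 0.021 0.008] turn [-0.009 -0.01   0.011] | pos [0.6024 0.0738 0.0902] F [-6.7  -0.87  8.87] w 0.0353 t 4.8
```

View pics/w5.png

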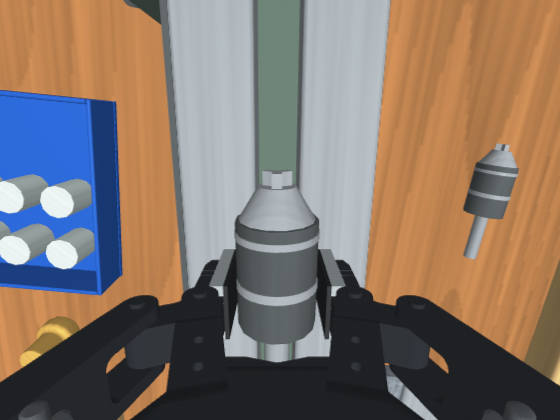

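The jaws sit on the sleeve with width 36 mm. I firm the grip and lift.

>>> arm_command(
  commands=[
    {"tx": -0.02, "ty": 0, "tz": 0, "wx": 0, "wy": 0, "wz": 0},
    {"tx": -0.02, "ty": 0, "tz": 0, "wx": 0, "wy": 0, "wz": 0},
    {"tx": -0.05, "ty": 0, "tz": 0, "wx": 0, "wy": 0, "wz": 0},
    {"tx": -0.2, "ty": 0, "tz": 0, "wx": 0, "wy": 0, "wz": 0},
    {"tx": -0.4, "ty": 0, "tz": 0, "wx": 0, "wy": 0, "wz": 0},
    {"tx": -0.7, "ty": 0, "tz": 0, "wx": 0, "wy": 0, "wz": 0},
    {"tx": -1, "ty": 0, "tz": 0, "wx": 0, "wy": 0, "wz": 0},
    {"tx": -1, "ty": 0, "tz": 0, "wx": 0, "wy": 0, "wz": 0},
  ],
  claw=255,
)

```text
time_s: 5.6
eef_pos: [0.605, 0.0753, 0.195]
eef_rot: [[0.002, -0.083, 0.997], [-0.004, 0.997, 0.083], [-1.0, -0.005, 0.002]]
wrist_force: [1.1, 0.7, -3.5]
width: 0.0338
```

```bash
python3 - <<'E'
from h import *
snap('wrist','w6')
# chuck goes along tray y; tray c (.4055,-.193), yaw -? tray
go((0.41,-0.18,0.19),5)
chain((0.41,-0.18,0.19),3,3)
E
```

```text
shift [ 0.042 -2.378 -2.144] turn [-0.009 -0.001  0.01 ] | pos [0.604  0.0747 0.1928] F [-0.89  0.01 -4.69] w 0.0339 t 5.65
0 [ 0.01 -0.79 -0.71] wx 0.019
1 [ 0.01 -0.8  -0.71] wx 0.019
2 [ 0.01 -0.81 -0.7 ] wx 0.019
```

View pics/w6.png

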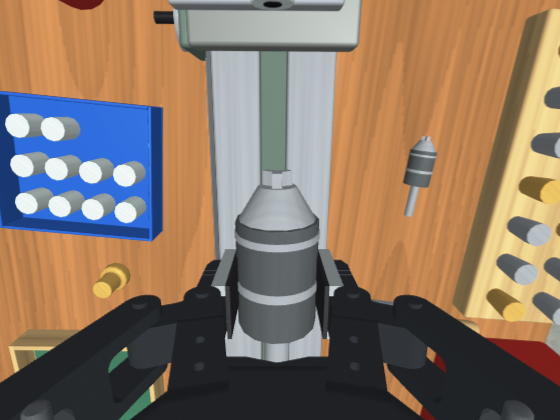

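The chuck is held level. I carry it to the tray.

>>> arm_command(
  commands=[
    {"tx": -0.1, "ty": -0.25, "tz": -0.25, "wx": 0.01, "wy": 0, "wz": 0.01},
    {"tx": -0.1, "ty": -0.6, "tz": -0.55, "wx": 0.02, "wy": 0, "wz": 0.01},
    {"tx": -0.1, "ty": -0.9, "tz": -0.8, "wx": 0.02, "wy": 0, "wz": 0.01},
    {"tx": -0.1, "ty": -1, "tz": -0.9, "wx": 0.02, "wy": 0, "wz": 0.01},
  ],
)

```text
time_s: 6.05
eef_pos: [0.5191, -0.0363, 0.2023]
eef_rot: [[-0.005, -0.068, 0.998], [-0.002, 0.998, 0.068], [-1.0, -0.002, -0.005]]
wrist_force: [0.1, 0.0, -3.4]
width: 0.0338
```

>>> arm_command(
  commands=[
    {"tx": 0, "ty": -0.4, "tz": -0.35, "wx": 0.01, "wy": 0, "wz": 0},
    {"tx": 0, "ty": -0.8, "tz": -0.7, "wx": 0.02, "wy": 0, "wz": 0},
    {"tx": 0, "ty": -1, "tz": -0.9, "wx": 0.02, "wy": 0, "wz": 0},
    {"tx": 0, "ty": -1, "tz": -0.9, "wx": 0.02, "wy": 0, "wz": 0},
  ],
)

```text
time_s: 6.45
eef_pos: [0.4313, -0.1464, 0.2019]
eef_rot: [[-0.01, -0.051, 0.999], [-0.004, 0.999, 0.051], [-1.0, -0.003, -0.011]]
wrist_force: [0.6, 1.3, -4.0]
width: 0.0338
```

```bash
python3 - <<'E'
from h import *
go((0.404,-0.180,0.1),4)
E
```

```text
shift [ 1.023 -0.318 -0.279] turn [-0.035 -0.02   0.006] | pos [ 0.4313 -0.1464  0.2019] F [ 0.65  1.28 -4.04] w 0.0338 t 6.45
```

>>> arm_command(
  commands=[
    {"tx": 0, "ty": -0.2, "tz": -0.2, "wx": -0.03, "wy": -0.02, "wz": 0},
    {"tx": 0.3, "ty": -0.32, "tz": -0.28, "wx": -0.03, "wy": -0.02, "wz": 0},
    {"tx": 0.7, "ty": -0.32, "tz": -0.28, "wx": -0.03, "wy": -0.02, "wz": 0},
    {"tx": 1, "ty": -0.32, "tz": -0.28, "wx": -0.03, "wy": -0.02, "wz": 0},
    {"tx": 1, "ty": -0.32, "tz": -0.28, "wx": -0.03, "wy": -0.02, "wz": 0},
  ],
)

```text
time_s: 6.95
eef_pos: [0.4027, -0.1789, 0.0994]
eef_rot: [[-0.005, -0.068, 0.998], [-0.001, 0.998, 0.068], [-1.0, -0.0, -0.005]]
wrist_force: [-0.4, 0.0, -3.4]
width: 0.0338
```

```bash
python3 - <<'E'
from h import *
s=snap('top','t1');snap('wrist','w7')
cv2.imwrite('pics/c4.png',cv2.resize(s['pixels'][200:320,300:460],None,fx=4,fy=4,interpolation=cv2.INTER_CUBIC))
go((0.404,-0.180,0.03),4)
E
```

```text
shift [ 0.722 -0.005 -0.002] turn [-0.002 -0.003  0.005] | pos [ 0.4043 -0.1793  0.1022] F [-0.11  0.54 -2.9 ] w 0.034 t 7.05
```

View pics/w7.png

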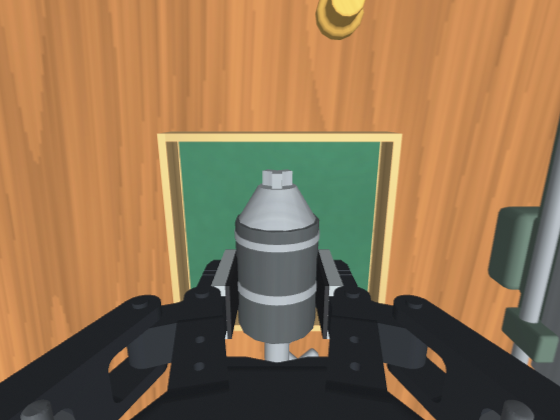

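The chuck is centred across the tray; the tray's front wall is at row 134 and the tray spans columns 160-400. Checking how the front wall lies.

```bash
python3 - <<'E'
from h import *
s=load('w7')
for p in((160,134),(401,134),(181,142),(380,142)): print(onz(s,*p,.03))
print('nose',onz(s,277,176,.112))
E
```

```text
[ 0.32517897 -0.12667371  0.03      ]
[ 0.47819848 -0.11596607  0.03      ]
[ 0.33850026 -0.13076381  0.03      ]
[ 0.46567811 -0.12185147  0.03      ]
nose [ 0.40075291 -0.13383613  0.112     ]
```

>>> arm_command(
  commands=[
    {"tx": 0.2, "ty": 0, "tz": 0, "wx": 0, "wy": 0, "wz": 0},
    {"tx": 0.45, "ty": 0, "tz": 0, "wx": 0, "wy": 0, "wz": 0},
    {"tx": 0.7, "ty": 0, "tz": 0, "wx": 0, "wy": 0, "wz": 0},
    {"tx": 0.78, "ty": 0, "tz": 0, "wx": 0, "wy": 0, "wz": 0},
    {"tx": 0.78, "ty": 0, "tz": 0, "wx": 0, "wy": 0, "wz": 0},
  ],
)

```text
time_s: 7.55
eef_pos: [0.4049, -0.1793, 0.0244]
eef_rot: [[-0.001, -0.069, 0.998], [-0.003, 0.998, 0.069], [-1.0, -0.003, -0.002]]
wrist_force: [-0.6, -0.3, -3.4]
width: 0.0338
```

>>> arm_command(
  commands=[
    {"tx": 0.03, "ty": 0, "tz": 0, "wx": 0, "wy": 0, "wz": 0},
    {"tx": 0.06, "ty": 0, "tz": 0, "wx": 0, "wy": 0, "wz": 0},
    {"tx": 0.09, "ty": 0, "tz": 0, "wx": 0, "wy": 0, "wz": 0},
  ],
)

```text
time_s: 7.85
eef_pos: [0.4058, -0.1797, 0.0166]
eef_rot: [[0.001, -0.069, 0.998], [-0.004, 0.998, 0.069], [-1.0, -0.004, 0.001]]
wrist_force: [-0.2, -0.8, -3.5]
width: 0.0339
```

>>> arm_command(
  commands=[
    {"tx": 0.01, "ty": 0, "tz": 0, "wx": 0, "wy": 0, "wz": 0},
    {"tx": 0.02, "ty": 0, "tz": 0, "wx": 0, "wy": 0, "wz": 0},
  ],
)

```text
time_s: 8.05
eef_pos: [0.4064, -0.1802, 0.0155]
eef_rot: [[0.003, -0.068, 0.998], [-0.004, 0.998, 0.068], [-1.0, -0.005, 0.003]]
wrist_force: [-0.4, -0.6, -3.8]
width: 0.034
```

>>> arm_command(
  commands=[
    {"tx": 0.01, "ty": 0, "tz": 0, "wx": 0, "wy": 0, "wz": 0},
    {"tx": 0.02, "ty": 0, "tz": 0, "wx": 0, "wy": 0, "wz": 0},
  ],
)

```text
time_s: 8.25
eef_pos: [0.4067, -0.1804, 0.0139]
eef_rot: [[0.004, -0.068, 0.998], [-0.005, 0.998, 0.068], [-1.0, -0.005, 0.004]]
wrist_force: [-1.2, 0.6, 17.6]
width: 0.0341
```

The chuck touched down at TCP z of about 14 mm. I ease off slightly and release.

>>> arm_command(
  commands=[
    {"tx": -0.005, "ty": 0, "tz": 0, "wx": 0, "wy": 0, "wz": 0},
    {"tx": -0.005, "ty": 0, "tz": 0, "wx": 0, "wy": 0, "wz": 0},
  ],
)

```text
time_s: 8.45
eef_pos: [0.4067, -0.1804, 0.0144]
eef_rot: [[0.004, -0.068, 0.998], [-0.005, 0.998, 0.068], [-1.0, -0.005, 0.004]]
wrist_force: [-0.6, -0.3, -2.9]
width: 0.0341
```

>>> arm_command(
  commands=[
    {"tx": 0, "ty": 0, "tz": 0, "wx": 0, "wy": 0, "wz": 0},
    {"tx": 0, "ty": 0, "tz": 0, "wx": 0, "wy": 0, "wz": 0},
    {"tx": 0, "ty": 0, "tz": 0, "wx": 0, "wy": 0, "wz": 0},
    {"tx": 0, "ty": 0, "tz": 0, "wx": 0, "wy": 0, "wz": 0},
  ],
  claw=80,
)

```text
time_s: 8.85
eef_pos: [0.4068, -0.1804, 0.0145]
eef_rot: [[0.004, -0.068, 0.998], [-0.005, 0.998, 0.068], [-1.0, -0.005, 0.004]]
wrist_force: [1.0, -0.6, -0.7]
width: 0.0585
```

```bash
python3 - <<'E'
from h import *
snap('wrist','w8'); go((0.404,-0.180,0.03),4)
E
```

```text
shift [-0.155  0.005 -0.027] turn [-0.003  0.007  0.01 ] | pos [ 0.4068 -0.1804  0.0145] F [-0.2  -0.59  1.5 ] w 0.0586 t 8.9
```

View pics/w8.png

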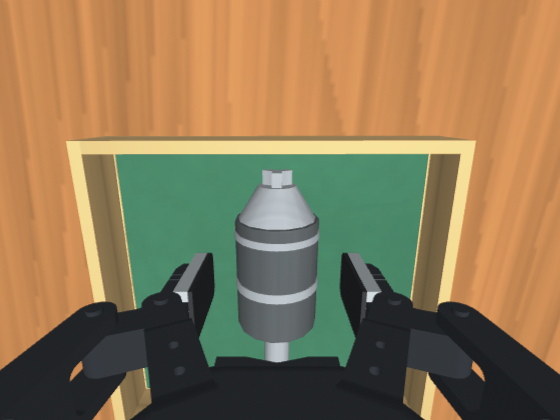

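The chuck lies on the green floor at (277,260), released and in line with the tray. I lift clear.

>>> arm_command(
  commands=[
    {"tx": -0.2, "ty": 0, "tz": 0, "wx": 0, "wy": 0, "wz": 0},
    {"tx": -0.6, "ty": 0, "tz": 0, "wx": 0, "wy": 0, "wz": 0},
    {"tx": -1, "ty": 0, "tz": 0, "wx": 0, "wy": 0, "wz": 0},
    {"tx": -1, "ty": 0, "tz": 0, "wx": 0, "wy": 0, "wz": 0},
  ],
)

```text
time_s: 9.3
eef_pos: [0.4076, -0.1807, 0.1181]
eef_rot: [[0.009, -0.067, 0.998], [-0.006, 0.998, 0.067], [-1.0, -0.007, 0.009]]
wrist_force: [0.6, -0.7, -0.2]
width: 0.0587
```

>>> arm_command(
  commands=[
    {"tx": -0.5, "ty": 0, "tz": 0, "wx": 0, "wy": 0, "wz": 0},
    {"tx": -1, "ty": 0, "tz": 0, "wx": 0, "wy": 0, "wz": 0},
    {"tx": -1, "ty": -0.3, "tz": 0.3, "wx": 0, "wy": 0, "wz": 0},
    {"tx": -1, "ty": -0.6, "tz": 0.6, "wx": 0, "wy": 0, "wz": 0},
    {"tx": -1, "ty": -1, "tz": 0.7, "wx": 0, "wy": 0, "wz": 0},
    {"tx": -1, "ty": -1, "tz": 0.7, "wx": 0, "wy": 0, "wz": 0},
  ],
  claw=255,
)

```text
time_s: 9.9
eef_pos: [0.4841, -0.2804, 0.2183]
eef_rot: [[0.01, -0.061, 0.998], [-0.008, 0.998, 0.061], [-1.0, -0.008, 0.009]]
wrist_force: [0.2, 0.2, -0.5]
width: 0.0001
```

```bash
python3 - <<'E'
from h import *
snap('wrist','w9');s=snap('top','t2'); go((0.62,-0.27,0.25),4)
cv2.imwrite('pics/c5.png',cv2.resize(s['pixels'][150:310,300:500],None,fx=4,fy=4,interpolation=cv2.INTER_CUBIC))
E
```

```text
shift [-0.306 -0.036  1.377] turn [-0.009  0.015  0.012] | pos [ 0.4826 -0.2756  0.2184] F [-0.27  0.63 -0.13] w 0.0001 t 10.0
```

View pics/w9.png

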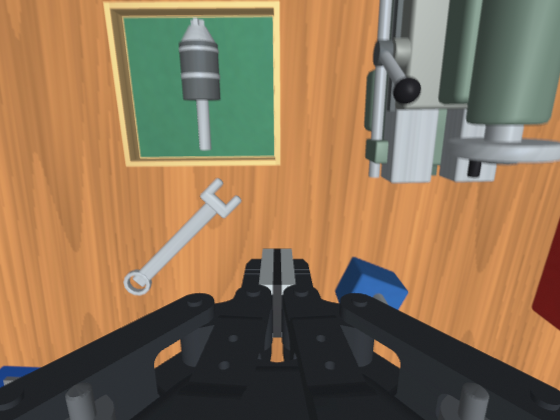

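View pics/c5.png

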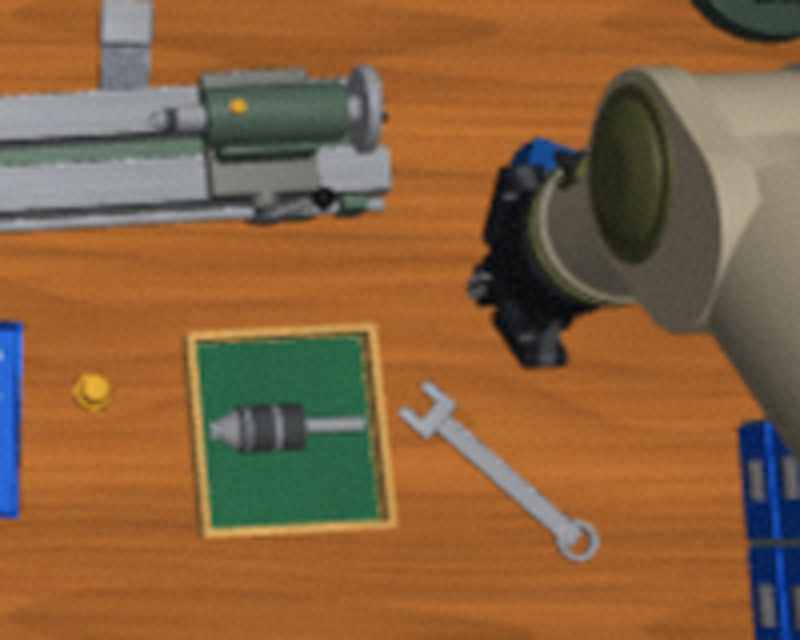

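The chuck is in the tray, lying flat (top crop (285,425)). Next I find the dial stand so the way behind the handwheel stays clear.

```bash
python3 - <<'E'
from h import *
s=load('w9');t=load('top0');d=load('side0')
cv2.imwrite('pics/c6.png',cv2.resize(t['pixels'][160:220,380:520],None,fx=5,fy=5,interpolation=cv2.INTER_CUBIC))
cv2.imwrite('pics/c7.png',cv2.resize(d['pixels'][90:200,220:340],None,fx=5,fy=5,interpolation=cv2.INTER_CUBIC))
print('block',onz(s,358,262,.035),onz(s,404,285,.035),onz(t,436,195,.03))
E
```

```text
block [ 0.57952816 -0.36025849  0.035     ] [ 0.63451198 -0.38516382  0.035     ] [ 0.60326424 -0.39764301  0.03      ]
```

View pics/c6.png

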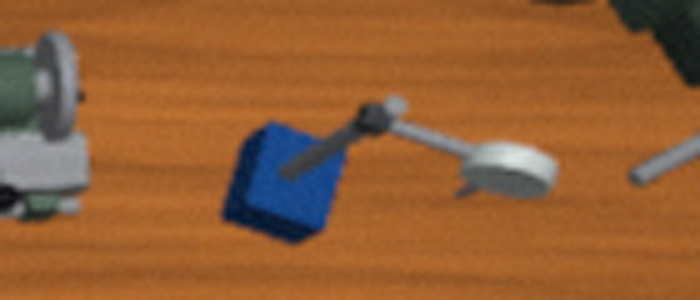

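View pics/c7.png

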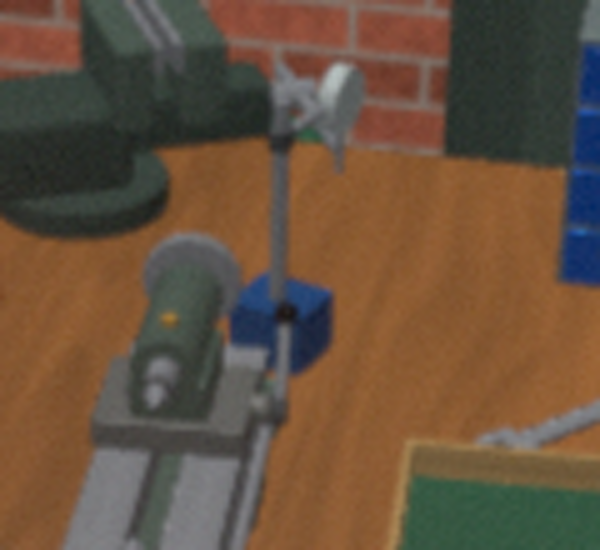

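The stand's rod is at about (0.605,-0.39) and its dial points away from the lathe, so there is room behind the wheel. I move to behind and above the wheel.

>>> arm_command(
  commands=[
    {"tx": -0.3, "ty": 0, "tz": 0.3, "wx": 0, "wy": 0.01, "wz": 0.01},
    {"tx": -0.3, "ty": -0.1, "tz": 0.7, "wx": 0, "wy": 0.01, "wz": 0.01},
    {"tx": -0.3, "ty": -0.14, "tz": 1, "wx": 0, "wy": 0.01, "wz": 0.01},
    {"tx": -0.3, "ty": -0.14, "tz": 1, "wx": 0, "wy": 0.01, "wz": 0.01},
  ],
)

```text
time_s: 10.4
eef_pos: [0.5861, -0.2807, 0.2488]
eef_rot: [[0.004, -0.068, 0.998], [0.001, 0.998, 0.068], [-1.0, 0.0, 0.004]]
wrist_force: [-0.9, 0.4, -1.0]
width: -0.0001
```

```bash
python3 - <<'E'
from h import *
snap('wrist','w10'); go((0.625,-0.278,0.24),5)
E
```

```text
shift [ 0.085 -0.001  0.412] turn [-0.037  0.004 -0.001] | pos [ 0.5839 -0.2807  0.2484] F [-1.55  0.1   0.6 ] w -0.0 t 10.45
```

View pics/w10.png

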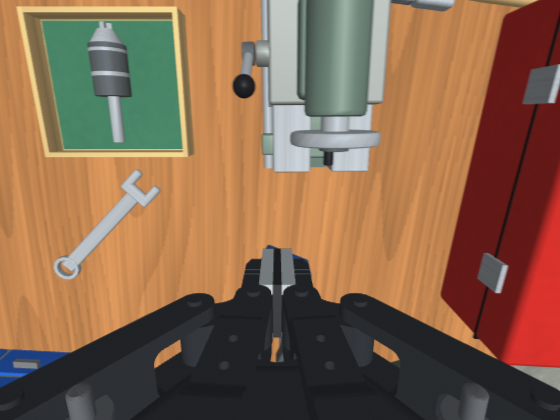

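The wheel is at columns 292-380, row 140, with its handle at (329,158) and the lever ball at (244,86).

```bash
python3 - <<'E'
from h import *
s=load('w10')
print(onz(s,292,140,.15),onz(s,380,138,.15),'mid',onz(s,336,139,.15),'handle tip',onz(s,329,164,.126),'ball',onz(s,244,86,.15))
cv2.imwrite('pics/c8.png',cv2.resize(s['pixels'][100:190,240:400],None,fx=5,fy=5,interpolation=cv2.INTER_CUBIC))
E
```

```text
[ 0.59415744 -0.22780176  0.15      ] [ 0.65753079 -0.22202559  0.15      ] mid [ 0.6258533  -0.22491284  0.15      ] handle tip [ 0.62697638 -0.2463137   0.126     ] ball [ 0.55799418 -0.19350934  0.15      ]
```

View pics/c8.png

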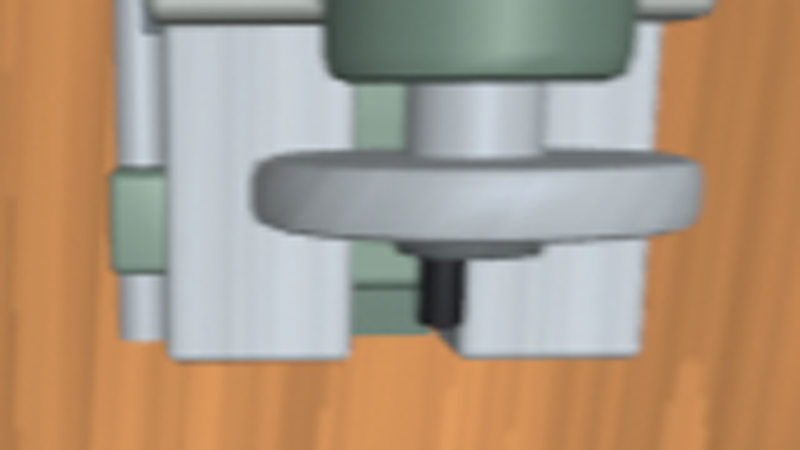

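>>> arm_command(
  commands=[
    {"tx": 0, "ty": -0.05, "tz": 0.3, "wx": -0.025, "wy": 0, "wz": 0},
    {"tx": 0, "ty": -0.07, "tz": 0.43, "wx": -0.025, "wy": 0, "wz": 0},
    {"tx": 0.3, "ty": -0.07, "tz": 0.43, "wx": -0.025, "wy": 0, "wz": 0},
    {"tx": 0.7, "ty": -0.07, "tz": 0.43, "wx": -0.025, "wy": 0, "wz": 0},
    {"tx": 1, "ty": -0.07, "tz": 0.43, "wx": -0.025, "wy": 0, "wz": 0},
    {"tx": 1, "ty": -0.07, "tz": 0.43, "wx": -0.025, "wy": 0, "wz": 0},
  ],
)

```text
time_s: 11.05
eef_pos: [0.6238, -0.2839, 0.1444]
eef_rot: [[-0.005, -0.081, 0.997], [0.003, 0.997, 0.081], [-1.0, 0.003, -0.005]]
wrist_force: [-0.9, -0.1, 0.5]
width: -0.0001
```

```bash
python3 - <<'E'
from h import *
snap('wrist','w11'); go((0.629,-0.245,0.141),4.7)
E
```

```text
shift [0.062 0.386 0.066] turn [-0.001 -0.003 -0.004] | pos [ 0.6256 -0.2841  0.1471] F [1.27 0.14 1.07] w -0.0 t 11.1
```

View pics/w11.png

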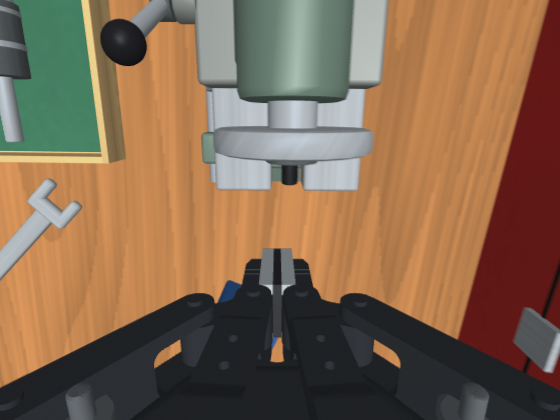

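Wheel centre at column 293 against the fingers at 277: 6.5 mm to the right, which agrees with the computed shift. I approach.

>>> arm_command(
  commands=[
    {"tx": 0.04, "ty": 0.08, "tz": 0.04, "wx": 0, "wy": 0, "wz": 0},
    {"tx": 0.06, "ty": 0.18, "tz": 0.065, "wx": 0, "wy": 0, "wz": 0},
    {"tx": 0.06, "ty": 0.26, "tz": 0.065, "wx": 0, "wy": 0, "wz": 0},
    {"tx": 0.06, "ty": 0.3, "tz": 0.065, "wx": 0, "wy": 0, "wz": 0},
    {"tx": 0.06, "ty": 0.3, "tz": 0.065, "wx": 0, "wy": 0, "wz": 0},
  ],
)

```text
time_s: 11.6
eef_pos: [0.6299, -0.2525, 0.142]
eef_rot: [[-0.001, -0.083, 0.997], [0.002, 0.997, 0.083], [-1.0, 0.002, -0.001]]
wrist_force: [0.5, -0.8, -0.1]
width: -0.0003
```

>>> arm_command(
  commands=[
    {"tx": 0, "ty": 0.03, "tz": 0, "wx": 0, "wy": 0, "wz": 0},
    {"tx": 0, "ty": 0.07, "tz": 0, "wx": 0, "wy": 0, "wz": 0},
    {"tx": 0, "ty": 0.11, "tz": 0, "wx": 0, "wy": 0, "wz": 0},
  ],
)

```text
time_s: 11.9
eef_pos: [0.629, -0.2414, 0.142]
eef_rot: [[-0.001, -0.082, 0.997], [0.002, 0.997, 0.082], [-1.0, 0.002, -0.001]]
wrist_force: [0.4, 0.3, 1.0]
width: 0.0001
```

```bash
python3 - <<'E'
from h import *
snap('wrist','w12'); go((0.629,-0.245,0.141),4.7)
E
```

```text
shift [ 0.011 -0.044 -0.003] turn [ 0.003 -0.002 -0.004] | pos [ 0.629  -0.2406  0.1421] F [0.28 0.05 0.84] w 0.0001 t 11.95
```

View pics/w12.png

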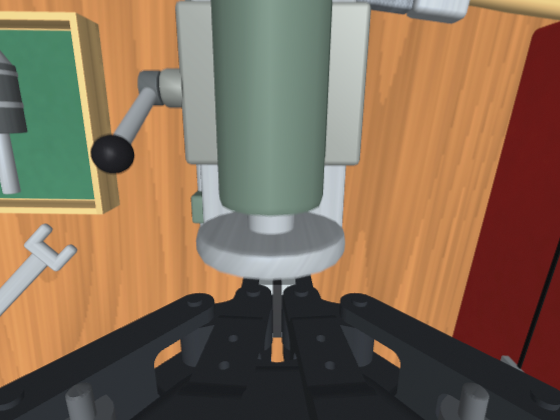

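The wheel is nearly centred on the fingers (271 against 277). I carry on to contact.

>>> arm_command(
  commands=[
    {"tx": 0, "ty": 0.03, "tz": -0.02, "wx": 0, "wy": 0, "wz": 0},
    {"tx": 0, "ty": 0.06, "tz": -0.02, "wx": 0, "wy": 0, "wz": 0},
    {"tx": 0, "ty": 0.09, "tz": -0.02, "wx": 0, "wy": 0, "wz": 0},
  ],
)

```text
time_s: 12.25
eef_pos: [0.6262, -0.2326, 0.1422]
eef_rot: [[-0.001, -0.082, 0.997], [0.001, 0.997, 0.082], [-1.0, 0.001, -0.001]]
wrist_force: [-0.2, -4.2, 2.2]
width: -0.0004
```

>>> arm_command(
  commands=[
    {"tx": 0, "ty": 0.04, "tz": 0, "wx": 0, "wy": 0, "wz": 0},
    {"tx": 0, "ty": 0.08, "tz": 0, "wx": 0, "wy": 0, "wz": 0},
    {"tx": 0, "ty": 0.12, "tz": 0, "wx": 0, "wy": 0, "wz": 0},
    {"tx": 0, "ty": 0.16, "tz": 0, "wx": 0, "wy": 0, "wz": 0},
  ],
)

```text
time_s: 12.65
eef_pos: [0.625, -0.2162, 0.1423]
eef_rot: [[-0.001, -0.083, 0.997], [0.001, 0.997, 0.083], [-1.0, 0.001, -0.001]]
wrist_force: [1.2, -3.8, 0.3]
width: -0.0002
```

```bash
python3 - <<'E'
from h import *
snap('wrist','w13'); go((0.629,-0.2,0.141),4.7)
E
```

```text
shift [0.014 0.147 0.053] turn [ 0.003 -0.001 -0.003] | pos [ 0.6249 -0.2151  0.1424] F [ 0.7  -2.5   0.78] w 0.0003 t 12.7
```

View pics/w13.png

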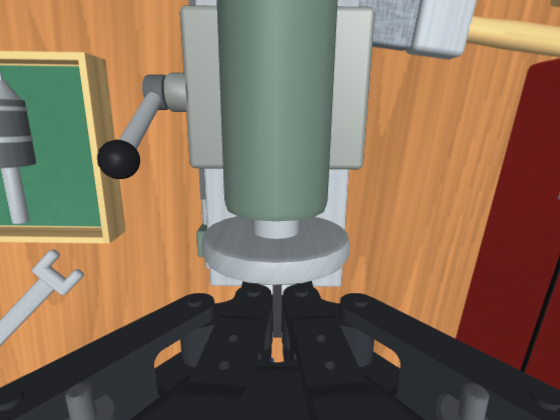

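The tailstock is sliding with about 4 N of drag. I push on, leaving a wide margin.

>>> arm_command(
  commands=[
    {"tx": 0, "ty": 0.1, "tz": 0, "wx": 0, "wy": 0, "wz": 0},
    {"tx": 0, "ty": 0.2, "tz": 0, "wx": 0, "wy": 0, "wz": 0},
    {"tx": 0, "ty": 0.3, "tz": 0, "wx": 0, "wy": 0, "wz": 0},
    {"tx": 0, "ty": 0.4, "tz": 0, "wx": 0, "wy": 0, "wz": 0},
    {"tx": 0, "ty": 0.5, "tz": 0, "wx": 0, "wy": 0, "wz": 0},
    {"tx": 0, "ty": 0.6, "tz": 0, "wx": 0, "wy": 0, "wz": 0},
    {"tx": 0, "ty": 0.7, "tz": 0, "wx": 0, "wy": 0, "wz": 0},
    {"tx": 0, "ty": 0.8, "tz": 0, "wx": 0, "wy": 0, "wz": 0},
  ],
)

```text
time_s: 13.5
eef_pos: [0.6185, -0.1348, 0.1425]
eef_rot: [[-0.0, -0.084, 0.997], [0.002, 0.997, 0.084], [-1.0, 0.002, -0.0]]
wrist_force: [2.8, -4.3, 0.6]
width: -0.0
```

>>> arm_command(
  commands=[
    {"tx": 0, "ty": 0.1, "tz": 0, "wx": 0, "wy": 0, "wz": 0},
    {"tx": 0, "ty": 0.2, "tz": 0, "wx": 0, "wy": 0, "wz": 0},
    {"tx": 0, "ty": 0.3, "tz": 0, "wx": 0, "wy": 0, "wz": 0},
    {"tx": 0, "ty": 0.4, "tz": 0, "wx": 0, "wy": 0, "wz": 0},
    {"tx": 0, "ty": 0.5, "tz": 0, "wx": 0, "wy": 0, "wz": 0},
    {"tx": 0, "ty": 0.6, "tz": 0, "wx": 0, "wy": 0, "wz": 0},
    {"tx": 0, "ty": 0.65, "tz": 0, "wx": 0, "wy": 0, "wz": 0},
  ],
)

```text
time_s: 14.2
eef_pos: [0.6129, -0.0685, 0.1427]
eef_rot: [[-0.0, -0.085, 0.996], [0.002, 0.996, 0.085], [-1.0, 0.002, -0.0]]
wrist_force: [3.2, -3.9, 1.0]
width: -0.0
```

```bash
python3 - <<'E'
from h import *
snap('wrist','w14'); go((0.615,-0.05,0.141),4.7); s=snap('top','t3')
cv2.imwrite('pics/c9.png',cv2.resize(s['pixels'][150:240,200:360],None,fx=5,fy=5,interpolation=cv2.INTER_CUBIC))
E
```

```text
shift [0.018 0.175 0.037] turn [ 0.007 -0.    -0.005] | pos [ 0.6128 -0.0678  0.1428] F [0.48 1.73 0.99] w 0.0 t 14.25
```

View pics/w14.png

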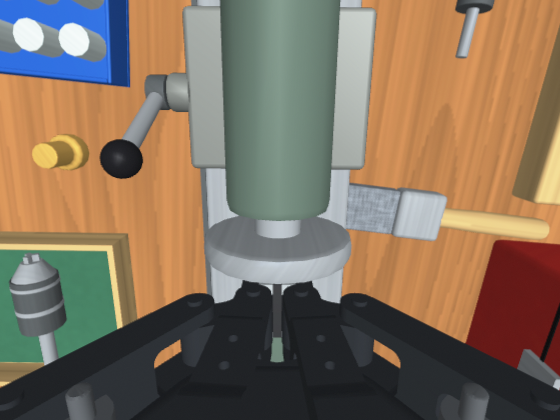

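View pics/c9.png

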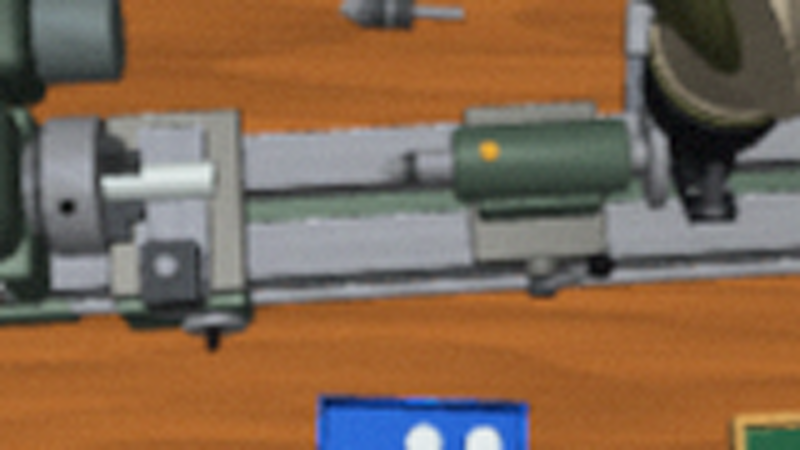

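The top crop shows the bar end at (213,178), the centre's tip at (380,163) and the quill's end at about (415,163).

```bash
python3 - <<'E'
from h import *
s=load('t3')
o=lambda x,y:(200+x/5,150+y/5)
b=onz(s,*o(213,178),.15)
for x in (378,400,415,455): print(x,onz(s,*o(x,164),.15), np.linalg.norm(b-onz(s,*o(x,164),.15)))
cv2.imwrite('pics/c10.png',cv2.resize(s['pixels'][170:200,235:300],None,fx=12,fy=12,interpolation=cv2.INTER_CUBIC))
E
```

```text
378 [0.6009459  0.10596095 0.15      ] 0.09447609093866825
400 [0.60116566 0.09339497 0.15      ] 0.10700144325442322
415 [0.60131548 0.08482779 0.15      ] 0.11554621627196868
455 [0.60171498 0.06198412 0.15      ] 0.13834448311894543
```

View pics/c10.png

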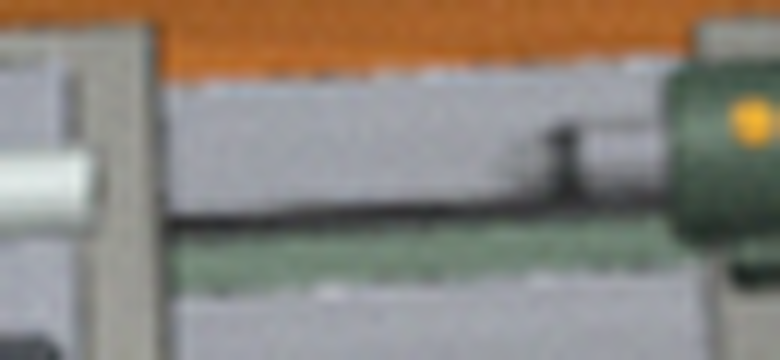

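Estimated travel left is 89-98 mm. I push 70 mm, then creep.

>>> arm_command(
  commands=[
    {"tx": 0, "ty": 0.1, "tz": 0.0, "wx": 0, "wy": 0, "wz": 0},
    {"tx": 0, "ty": 0.2, "tz": 0, "wx": 0, "wy": 0, "wz": 0},
    {"tx": 0, "ty": 0.3, "tz": 0, "wx": 0, "wy": 0, "wz": 0},
    {"tx": 0, "ty": 0.4, "tz": 0, "wx": 0, "wy": 0, "wz": 0},
    {"tx": 0, "ty": 0.5, "tz": 0, "wx": 0, "wy": 0, "wz": 0},
    {"tx": 0, "ty": 0.6, "tz": 0, "wx": 0, "wy": 0, "wz": 0},
    {"tx": 0, "ty": 0.66, "tz": 0, "wx": 0, "wy": 0, "wz": 0},
    {"tx": 0, "ty": 0.7, "tz": 0, "wx": 0, "wy": 0, "wz": 0},
  ],
)

```text
time_s: 15.1
eef_pos: [0.6066, 0.0017, 0.1428]
eef_rot: [[-0.001, -0.086, 0.996], [0.002, 0.996, 0.086], [-1.0, 0.003, -0.001]]
wrist_force: [2.9, -4.7, 0.3]
width: 0.0005
```

```bash
python3 - <<'E'
from h import *
go((0.607,0.03,0.141),4.7); s=snap('top','t4')
cv2.imwrite('pics/c11.png',cv2.resize(s['pixels'][165:205,225:290],None,fx=12,fy=12,interpolation=cv2.INTER_CUBIC))
snap('wrist','w15')
E
```

```text
shift [0.019 0.282 0.029] turn [ 0.007 -0.001 -0.005] | pos [0.6066 0.0017 0.1428] F [ 2.87 -4.69  0.27] w 0.0005 t 15.1
```

View pics/c11.png

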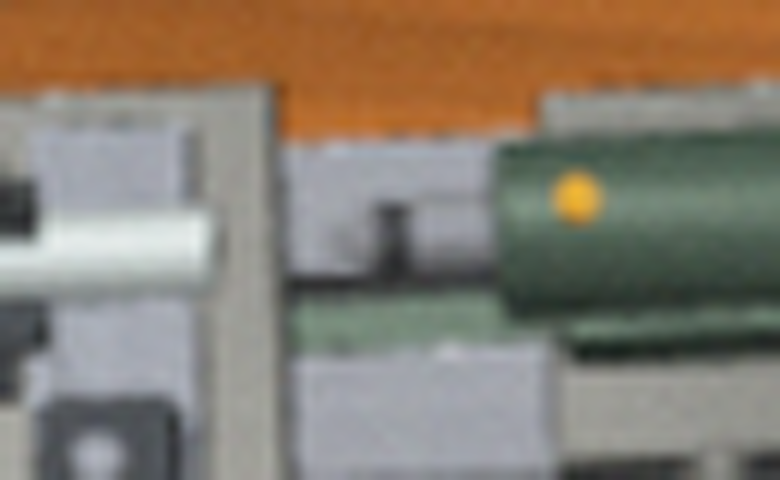

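View pics/w15.png

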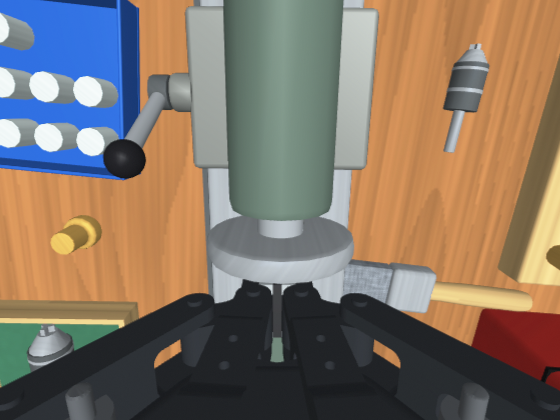

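Travel left is roughly 21-29 mm. I push another 14 mm, then creep with short calls.

>>> arm_command(
  commands=[
    {"tx": 0, "ty": 0.05, "tz": 0.01, "wx": 0, "wy": 0, "wz": 0},
    {"tx": 0, "ty": 0.1, "tz": 0.01, "wx": 0, "wy": 0, "wz": 0},
    {"tx": 0, "ty": 0.14, "tz": 0.01, "wx": 0, "wy": 0, "wz": 0},
  ],
)

```text
time_s: 15.5
eef_pos: [0.6054, 0.016, 0.1427]
eef_rot: [[-0.003, -0.086, 0.996], [0.003, 0.996, 0.086], [-1.0, 0.003, -0.002]]
wrist_force: [-1.7, -4.5, 3.1]
width: 0.0003
```

>>> arm_command(
  commands=[
    {"tx": 0, "ty": 0.015, "tz": 0, "wx": 0, "wy": 0, "wz": 0},
    {"tx": 0, "ty": 0.03, "tz": 0, "wx": 0, "wy": 0, "wz": 0},
  ],
)

```text
time_s: 15.7
eef_pos: [0.6051, 0.019, 0.1426]
eef_rot: [[-0.003, -0.086, 0.996], [0.002, 0.996, 0.086], [-1.0, 0.003, -0.002]]
wrist_force: [0.2, -3.9, 2.3]
width: -0.0002
```

>>> arm_command(
  commands=[
    {"tx": 0, "ty": 0.01, "tz": 0, "wx": 0, "wy": 0, "wz": 0},
    {"tx": 0, "ty": 0.02, "tz": 0, "wx": 0, "wy": 0, "wz": 0},
  ],
)

```text
time_s: 15.9
eef_pos: [0.605, 0.0208, 0.1427]
eef_rot: [[-0.003, -0.085, 0.996], [0.002, 0.996, 0.085], [-1.0, 0.002, -0.002]]
wrist_force: [0.5, -4.0, 2.4]
width: 0.0001
```

>>> arm_command(
  commands=[
    {"tx": 0, "ty": 0.01, "tz": 0, "wx": 0, "wy": 0, "wz": 0},
    {"tx": 0, "ty": 0.01, "tz": 0, "wx": 0, "wy": 0, "wz": 0},
  ],
)

```text
time_s: 16.1
eef_pos: [0.6049, 0.022, 0.1427]
eef_rot: [[-0.003, -0.085, 0.996], [0.002, 0.996, 0.085], [-1.0, 0.003, -0.002]]
wrist_force: [0.1, -3.3, 1.2]
width: 0.0002
```

>>> arm_command(
  commands=[
    {"tx": 0, "ty": 0.006, "tz": 0, "wx": 0, "wy": 0, "wz": 0},
    {"tx": 0, "ty": 0.012, "tz": 0, "wx": 0, "wy": 0, "wz": 0},
  ],
)

```text
time_s: 16.3
eef_pos: [0.6048, 0.0231, 0.1427]
eef_rot: [[-0.003, -0.085, 0.996], [0.002, 0.996, 0.085], [-1.0, 0.002, -0.002]]
wrist_force: [-0.3, -3.7, 2.0]
width: -0.0003
```

>>> arm_command(
  commands=[
    {"tx": 0, "ty": 0.006, "tz": 0, "wx": 0, "wy": 0, "wz": 0},
    {"tx": 0, "ty": 0.012, "tz": 0, "wx": 0, "wy": 0, "wz": 0},
  ],
)

```text
time_s: 16.5
eef_pos: [0.6047, 0.0243, 0.1427]
eef_rot: [[-0.003, -0.085, 0.996], [0.002, 0.996, 0.085], [-1.0, 0.002, -0.002]]
wrist_force: [-0.6, -4.4, 0.9]
width: -0.0001
```

>>> arm_command(
  commands=[
    {"tx": 0, "ty": 0.005, "tz": 0, "wx": 0, "wy": 0, "wz": 0},
    {"tx": 0, "ty": 0.01, "tz": 0, "wx": 0, "wy": 0, "wz": 0},
  ],
)

```text
time_s: 16.7
eef_pos: [0.6046, 0.0254, 0.1427]
eef_rot: [[-0.003, -0.085, 0.996], [0.002, 0.996, 0.085], [-1.0, 0.002, -0.002]]
wrist_force: [-0.1, -3.7, 1.4]
width: 0.0002
```

```bash
python3 - <<'E'
from h import *
s=snap('top','t5')
cv2.imwrite('pics/c12.png',cv2.resize(s['pixels'][165:205,225:290],None,fx=12,fy=12,interpolation=cv2.INTER_CUBIC))
E
```

```text
(no output)
```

View pics/c12.png

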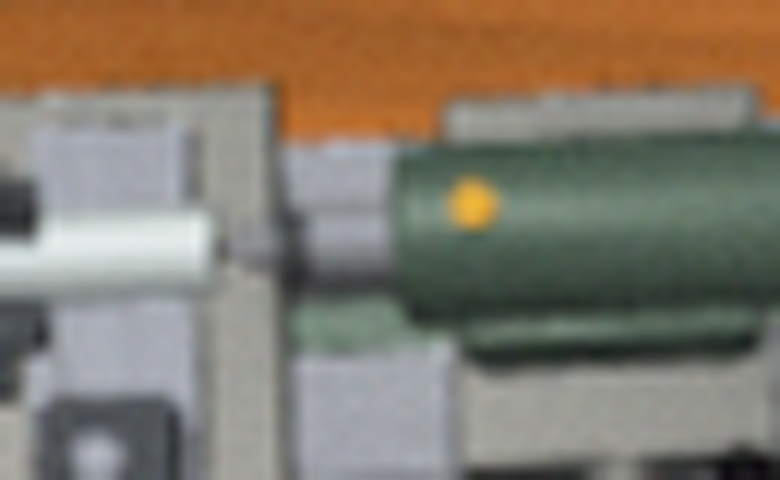

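The tip, at about column 228 in the crop, is just short of the bar end at 213. I creep with half-millimetre rows.

>>> arm_command(
  commands=[
    {"tx": 0, "ty": 0.005, "tz": 0, "wx": 0, "wy": 0, "wz": 0},
    {"tx": 0, "ty": 0.01, "tz": 0, "wx": 0, "wy": 0, "wz": 0},
  ],
)

```text
time_s: 16.95
eef_pos: [0.6046, 0.0265, 0.1427]
eef_rot: [[-0.003, -0.085, 0.996], [0.002, 0.996, 0.085], [-1.0, 0.003, -0.002]]
wrist_force: [1.4, -4.4, 1.4]
width: 0.0001
```

>>> arm_command(
  commands=[
    {"tx": 0, "ty": 0.005, "tz": 0, "wx": 0, "wy": 0, "wz": 0},
    {"tx": 0, "ty": 0.01, "tz": 0, "wx": 0, "wy": 0, "wz": 0},
  ],
)

```text
time_s: 17.15
eef_pos: [0.6045, 0.0276, 0.1427]
eef_rot: [[-0.002, -0.085, 0.996], [0.002, 0.996, 0.085], [-1.0, 0.003, -0.002]]
wrist_force: [-0.1, -4.4, 1.4]
width: 0.0001
```

>>> arm_command(
  commands=[
    {"tx": 0, "ty": 0.005, "tz": 0, "wx": 0, "wy": 0, "wz": 0},
    {"tx": 0, "ty": 0.008, "tz": 0, "wx": 0, "wy": 0, "wz": 0},
  ],
)

```text
time_s: 17.35
eef_pos: [0.6044, 0.0285, 0.1427]
eef_rot: [[-0.002, -0.086, 0.996], [0.002, 0.996, 0.086], [-1.0, 0.003, -0.002]]
wrist_force: [0.3, -4.7, 2.1]
width: -0.0004
```

>>> arm_command(
  commands=[
    {"tx": 0, "ty": 0.004, "tz": 0, "wx": 0, "wy": 0, "wz": 0},
    {"tx": 0, "ty": 0.008, "tz": 0, "wx": 0, "wy": 0, "wz": 0},
  ],
)

```text
time_s: 17.55
eef_pos: [0.6044, 0.0293, 0.1427]
eef_rot: [[-0.002, -0.085, 0.996], [0.002, 0.996, 0.085], [-1.0, 0.003, -0.002]]
wrist_force: [0.6, -4.4, 1.3]
width: -0.0003
```

>>> arm_command(
  commands=[
    {"tx": 0, "ty": 0.004, "tz": 0, "wx": 0, "wy": 0, "wz": 0},
    {"tx": 0, "ty": 0.008, "tz": 0, "wx": 0, "wy": 0, "wz": 0},
  ],
)

```text
time_s: 17.75
eef_pos: [0.6043, 0.0295, 0.1427]
eef_rot: [[-0.003, -0.085, 0.996], [0.002, 0.996, 0.085], [-1.0, 0.002, -0.002]]
wrist_force: [-0.2, -5.7, 2.5]
width: 0.0
```

>>> arm_command(
  commands=[
    {"tx": 0, "ty": 0.004, "tz": 0, "wx": 0, "wy": 0, "wz": 0},
    {"tx": 0, "ty": 0.008, "tz": 0, "wx": 0, "wy": 0, "wz": 0},
  ],
)

```text
time_s: 17.95
eef_pos: [0.6043, 0.0295, 0.1427]
eef_rot: [[-0.003, -0.084, 0.996], [0.001, 0.996, 0.084], [-1.0, 0.001, -0.003]]
wrist_force: [0.8, -7.2, 3.3]
width: -0.0001
```

>>> arm_command(
  commands=[
    {"tx": 0, "ty": 0.004, "tz": 0, "wx": 0, "wy": 0, "wz": 0},
    {"tx": 0, "ty": 0.008, "tz": 0, "wx": 0, "wy": 0, "wz": 0},
  ],
)

```text
time_s: 18.15
eef_pos: [0.6043, 0.0295, 0.1427]
eef_rot: [[-0.003, -0.084, 0.996], [-0.0, 0.996, 0.084], [-1.0, -0.0, -0.003]]
wrist_force: [0.3, -8.0, 3.3]
width: -0.0
```

```bash
python3 - <<'E'
from h import *
s=snap('top','t6')
cv2.imwrite('pics/c13.png',cv2.resize(s['pixels'][165:205,225:290],None,fx=12,fy=12,interpolation=cv2.INTER_CUBIC))
E
```

```text
(no output)
```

View pics/c13.png

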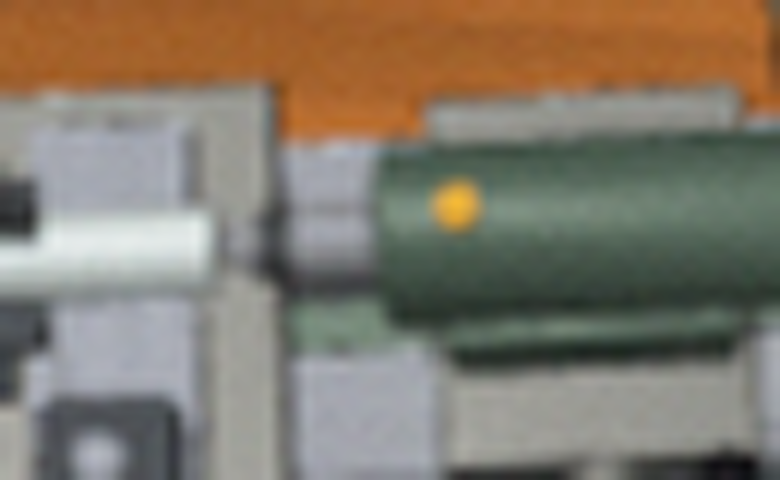

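The tailstock has stopped: the position holds at 0.0295 while the force climbs to 8 N. The bar end is still at column 213, so the centre is seated. I back the fingers away.

>>> arm_command(
  commands=[
    {"tx": 0, "ty": 0.006, "tz": 0, "wx": 0, "wy": 0, "wz": 0},
  ],
)

```text
time_s: 18.3
eef_pos: [0.6043, 0.0295, 0.1427]
eef_rot: [[-0.003, -0.083, 0.997], [-0.001, 0.997, 0.083], [-1.0, -0.001, -0.003]]
wrist_force: [0.4, -5.9, 2.7]
width: 0.0001
```

>>> arm_command(
  commands=[
    {"tx": 0, "ty": -0.02, "tz": 0, "wx": 0, "wy": 0, "wz": 0},
    {"tx": 0, "ty": -0.1, "tz": 0, "wx": 0, "wy": 0, "wz": 0},
    {"tx": 0, "ty": -0.25, "tz": 0, "wx": 0, "wy": 0, "wz": 0},
    {"tx": 0, "ty": -0.35, "tz": 0, "wx": 0, "wy": 0, "wz": 0},
    {"tx": -0.4, "ty": -0.35, "tz": 0, "wx": 0, "wy": 0, "wz": 0},
    {"tx": -0.8, "ty": -0.35, "tz": 0, "wx": 0, "wy": 0, "wz": 0},
    {"tx": -1, "ty": -0.35, "tz": -0.2, "wx": 0, "wy": 0, "wz": 0},
    {"tx": -1, "ty": -0.35, "tz": -0.6, "wx": 0, "wy": 0, "wz": 0},
    {"tx": -1, "ty": -0.35, "tz": -0.7, "wx": 0, "wy": 0, "wz": 0},
    {"tx": -1, "ty": -0.35, "tz": -0.7, "wx": 0, "wy": 0, "wz": 0},
  ],
)

```text
time_s: 19.3
eef_pos: [0.5365, -0.0124, 0.2432]
eef_rot: [[-0.003, -0.082, 0.997], [-0.002, 0.997, 0.082], [-1.0, -0.002, -0.003]]
wrist_force: [0.9, 0.4, -0.6]
width: -0.0
```

```bash
python3 - <<'E'
from h import *
s=snap('wrist','w16');go((0.55,0,0.2),4.7)
s=snap('top','t7')
cv2.imwrite('pics/c14.png',cv2.resize(s['pixels'][150:240,200:360],None,fx=5,fy=5,interpolation=cv2.INTER_CUBIC))
E
```

```text
shift [0.431 0.111 0.13 ] turn [ 0.    -0.004  0.003] | pos [ 0.538  -0.012   0.2432] F [ 0.63 -0.28  1.21] w -0.0002 t 19.35
```

View pics/w16.png

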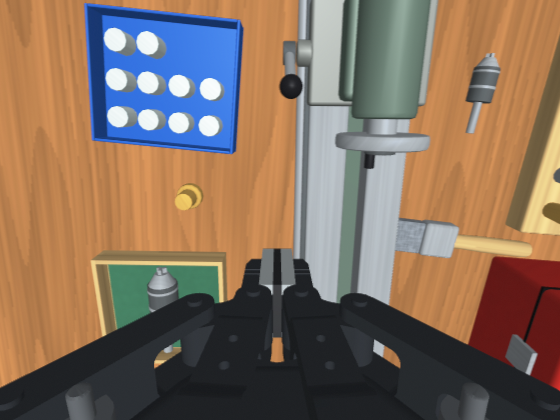

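View pics/c14.png

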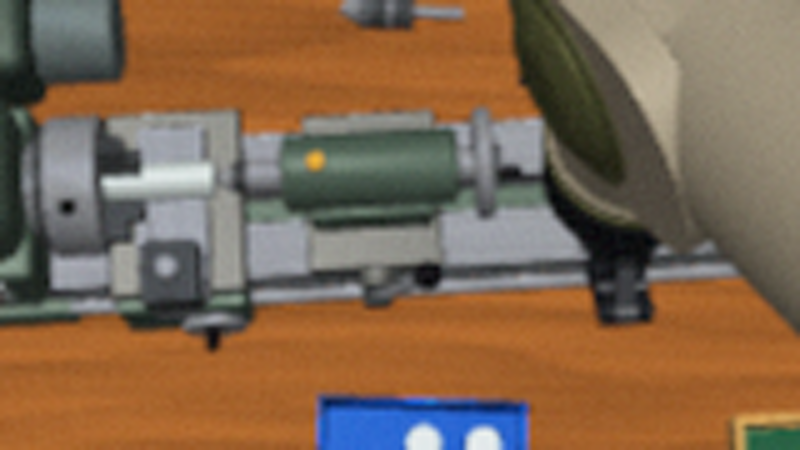

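```bash
python3 - <<'E'
from h import *
w=load('w16');t=load('t7')
print(tri([(w,290,86),(t,200+429/5,150+275/5)]),onz(w,290,86,.152))
go((0.5375,0.035,0.148),4.7)
E
```

```text
[0.53796836 0.07618761 0.14468608] [0.53797589 0.0760251  0.152     ]
shift [0.95  0.468 0.028] turn [ 0.001 -0.004  0.002] | pos [ 0.5387 -0.0117  0.243 ] F [ 0.11 -0.16 -0.84] w 0.0002 t 19.4
```

The ball is at (0.538, 0.076), near z 0.15. I descend behind it and then push it towards the headstock.

>>> arm_command(
  commands=[
    {"tx": 0.2, "ty": 0.2, "tz": -0.01, "wx": 0, "wy": 0, "wz": 0},
    {"tx": 0.5, "ty": 0.4, "tz": -0.01, "wx": 0, "wy": 0, "wz": 0},
    {"tx": 0.8, "ty": 0.45, "tz": 0.01, "wx": 0, "wy": 0, "wz": 0},
    {"tx": 0.96, "ty": 0.45, "tz": 0.03, "wx": 0, "wy": 0, "wz": 0},
    {"tx": 0.96, "ty": 0.45, "tz": 0.03, "wx": 0, "wy": 0, "wz": 0},
  ],
)

```text
time_s: 19.9
eef_pos: [0.5378, 0.0332, 0.1447]
eef_rot: [[-0.006, -0.083, 0.997], [-0.001, 0.997, 0.083], [-1.0, -0.001, -0.006]]
wrist_force: [0.3, -0.1, -0.2]
width: -0.0003
```

```bash
python3 - <<'E'
from h import *
s=snap('wrist','w17');go((0.5375,0.055,0.146),4.7)
E
```

```text
shift [0.001 0.219 0.01 ] turn [ 0.    -0.007  0.001] | pos [0.5383 0.0331 0.1461] F [-0.58 -0.75 -0.18] w 0.0001 t 19.95
```

View pics/w17.png

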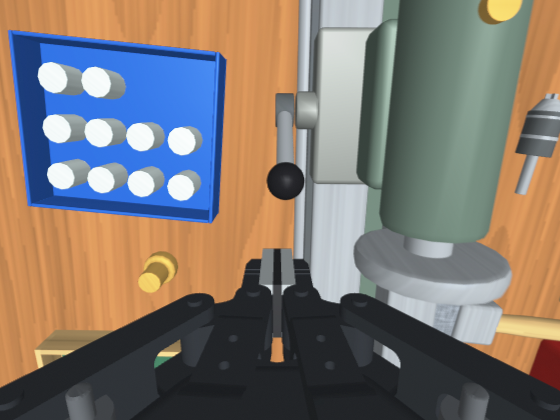

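The ball is at (285,180), about 3 mm right of the fingers' centre line. I correct that and push.

>>> arm_command(
  commands=[
    {"tx": 0, "ty": 0.08, "tz": 0.03, "wx": 0, "wy": 0, "wz": 0},
    {"tx": 0, "ty": 0.16, "tz": 0.03, "wx": 0, "wy": 0, "wz": 0},
    {"tx": 0, "ty": 0.21, "tz": 0.03, "wx": 0, "wy": 0, "wz": 0},
    {"tx": 0, "ty": 0.25, "tz": 0.03, "wx": 0, "wy": 0, "wz": 0},
    {"tx": 0, "ty": 0.29, "tz": 0.03, "wx": 0, "wy": 0, "wz": 0},
  ],
)

```text
time_s: 20.45
eef_pos: [0.5391, 0.0615, 0.1466]
eef_rot: [[-0.003, -0.081, 0.997], [-0.003, 0.997, 0.081], [-1.0, -0.002, -0.003]]
wrist_force: [0.7, -3.9, 4.2]
width: 0.0002
```

>>> arm_command(
  commands=[
    {"tx": 0, "ty": 0.04, "tz": 0, "wx": 0, "wy": 0, "wz": 0},
    {"tx": 0, "ty": 0.08, "tz": 0, "wx": 0, "wy": 0, "wz": 0},
    {"tx": 0, "ty": 0.12, "tz": 0, "wx": 0, "wy": 0, "wz": 0},
    {"tx": 0, "ty": 0.16, "tz": 0, "wx": 0, "wy": 0, "wz": 0},
    {"tx": 0, "ty": 0.2, "tz": 0, "wx": 0, "wy": 0, "wz": 0},
  ],
)

```text
time_s: 20.95
eef_pos: [0.5373, 0.082, 0.1465]
eef_rot: [[-0.003, -0.082, 0.997], [-0.002, 0.997, 0.082], [-1.0, -0.002, -0.003]]
wrist_force: [0.9, -2.6, 1.2]
width: 0.0001
```

```bash
python3 - <<'E'
from h import *
s=snap('wrist','w18');go((0.5375,0.12,0.146),4.7)
s=snap('top','t8')
cv2.imwrite('pics/c15.png',cv2.resize(s['pixels'][150:240,200:360],None,fx=5,fy=5,interpolation=cv2.INTER_CUBIC))
E
```

```text
shift [0.005 0.371 0.032] turn [ 0.001 -0.006  0.003] | pos [0.5373 0.0828 0.1466] F [ 0.51 -1.25  1.1 ] w 0.0001 t 21.0
```

View pics/w18.png

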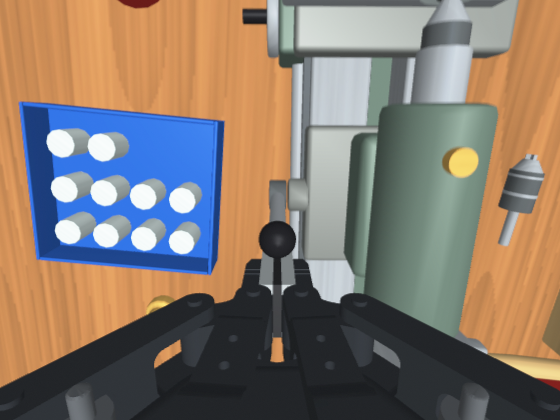

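View pics/c15.png

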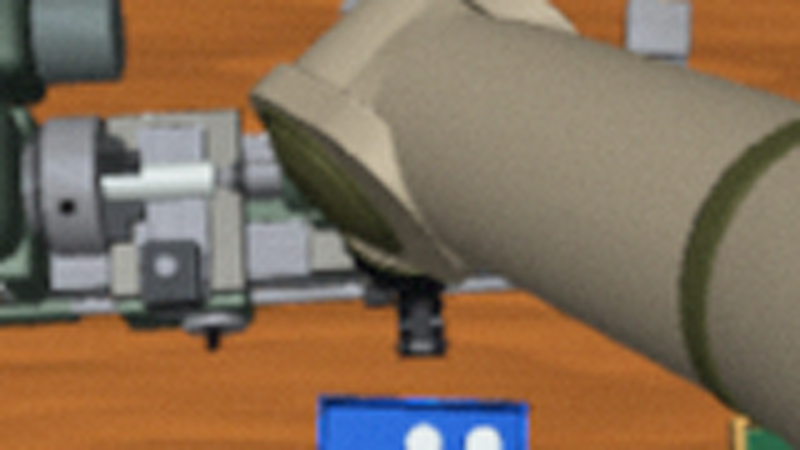

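The ball is on the fingers' centre line at (277,239), the lever is near mid-swing, and the bar and centre are undisturbed. I carry on.

>>> arm_command(
  commands=[
    {"tx": 0, "ty": 0.04, "tz": 0, "wx": 0, "wy": 0, "wz": 0},
    {"tx": 0, "ty": 0.08, "tz": 0, "wx": 0, "wy": 0, "wz": 0},
    {"tx": 0, "ty": 0.12, "tz": 0, "wx": 0, "wy": 0, "wz": 0},
    {"tx": 0, "ty": 0.16, "tz": 0, "wx": 0, "wy": 0, "wz": 0},
    {"tx": 0, "ty": 0.2, "tz": 0, "wx": 0, "wy": 0, "wz": 0},
    {"tx": 0, "ty": 0.23, "tz": 0, "wx": 0, "wy": 0, "wz": 0},
  ],
)

```text
time_s: 21.65
eef_pos: [0.5351, 0.1058, 0.1463]
eef_rot: [[-0.004, -0.083, 0.997], [-0.002, 0.997, 0.083], [-1.0, -0.002, -0.004]]
wrist_force: [0.1, -2.6, -2.0]
width: -0.0
```

>>> arm_command(
  commands=[
    {"tx": 0, "ty": 0.01, "tz": 0, "wx": 0, "wy": 0, "wz": 0},
    {"tx": 0, "ty": 0.02, "tz": 0, "wx": 0, "wy": 0, "wz": 0},
  ],
)

```text
time_s: 21.85
eef_pos: [0.5349, 0.1077, 0.1461]
eef_rot: [[-0.004, -0.083, 0.997], [-0.002, 0.997, 0.083], [-1.0, -0.002, -0.004]]
wrist_force: [0.7, -2.0, -1.6]
width: -0.0002
```

>>> arm_command(
  commands=[
    {"tx": 0, "ty": 0.01, "tz": 0, "wx": 0, "wy": 0, "wz": 0},
    {"tx": 0, "ty": 0.02, "tz": 0, "wx": 0, "wy": 0, "wz": 0},
  ],
)

```text
time_s: 22.05
eef_pos: [0.5346, 0.1096, 0.146]
eef_rot: [[-0.004, -0.083, 0.997], [-0.002, 0.997, 0.083], [-1.0, -0.002, -0.004]]
wrist_force: [0.3, -2.5, -2.5]
width: -0.0002
```

>>> arm_command(
  commands=[
    {"tx": 0, "ty": 0.006, "tz": 0, "wx": 0, "wy": 0, "wz": 0},
    {"tx": 0, "ty": 0.012, "tz": 0, "wx": 0, "wy": 0, "wz": 0},
  ],
)

```text
time_s: 22.25
eef_pos: [0.5344, 0.1107, 0.146]
eef_rot: [[-0.005, -0.082, 0.997], [-0.003, 0.997, 0.082], [-1.0, -0.002, -0.005]]
wrist_force: [0.5, -2.7, -1.6]
width: 0.0001
```

>>> arm_command(
  commands=[
    {"tx": 0, "ty": 0.01, "tz": 0, "wx": 0, "wy": 0, "wz": 0},
    {"tx": 0, "ty": 0.02, "tz": 0, "wx": 0, "wy": 0, "wz": 0},
  ],
)

```text
time_s: 22.45
eef_pos: [0.5341, 0.1126, 0.1459]
eef_rot: [[-0.005, -0.082, 0.997], [-0.003, 0.997, 0.082], [-1.0, -0.002, -0.005]]
wrist_force: [-0.8, -3.8, -1.5]
width: 0.0001
```

>>> arm_command(
  commands=[
    {"tx": 0, "ty": 0.008, "tz": 0, "wx": 0, "wy": 0, "wz": 0},
    {"tx": 0, "ty": 0.012, "tz": 0, "wx": 0, "wy": 0, "wz": 0},
  ],
)

```text
time_s: 22.65
eef_pos: [0.5339, 0.1138, 0.1459]
eef_rot: [[-0.005, -0.082, 0.997], [-0.003, 0.997, 0.082], [-1.0, -0.003, -0.005]]
wrist_force: [0.7, -3.0, -2.8]
width: 0.0001
```

>>> arm_command(
  commands=[
    {"tx": 0, "ty": 0.006, "tz": 0, "wx": 0, "wy": 0, "wz": 0},
    {"tx": 0, "ty": 0.012, "tz": 0, "wx": 0, "wy": 0, "wz": 0},
  ],
)

```text
time_s: 22.85
eef_pos: [0.5337, 0.115, 0.1458]
eef_rot: [[-0.005, -0.082, 0.997], [-0.003, 0.997, 0.082], [-1.0, -0.003, -0.005]]
wrist_force: [0.0, -3.6, -2.8]
width: -0.0005
```

>>> arm_command(
  commands=[
    {"tx": 0, "ty": 0.006, "tz": 0, "wx": 0, "wy": 0, "wz": 0},
    {"tx": 0, "ty": 0.012, "tz": 0, "wx": 0, "wy": 0, "wz": 0},
  ],
)

```text
time_s: 23.05
eef_pos: [0.5336, 0.1161, 0.1458]
eef_rot: [[-0.005, -0.082, 0.997], [-0.003, 0.997, 0.082], [-1.0, -0.003, -0.005]]
wrist_force: [-0.2, -2.8, -2.6]
width: -0.0002
```

>>> arm_command(
  commands=[
    {"tx": 0, "ty": 0.006, "tz": 0, "wx": 0, "wy": 0, "wz": 0},
    {"tx": 0, "ty": 0.012, "tz": 0, "wx": 0, "wy": 0, "wz": 0},
  ],
)

```text
time_s: 23.25
eef_pos: [0.5334, 0.1173, 0.1458]
eef_rot: [[-0.005, -0.082, 0.997], [-0.003, 0.997, 0.082], [-1.0, -0.003, -0.006]]
wrist_force: [-0.2, -3.1, -2.4]
width: 0.0002
```

>>> arm_command(
  commands=[
    {"tx": 0, "ty": 0.006, "tz": 0, "wx": 0, "wy": 0, "wz": 0},
    {"tx": 0, "ty": 0.01, "tz": 0, "wx": 0, "wy": 0, "wz": 0},
  ],
)

```text
time_s: 23.45
eef_pos: [0.5332, 0.1181, 0.1457]
eef_rot: [[-0.006, -0.082, 0.997], [-0.004, 0.997, 0.082], [-1.0, -0.003, -0.006]]
wrist_force: [-0.3, -3.8, -1.8]
width: 0.0001
```

>>> arm_command(
  commands=[
    {"tx": 0, "ty": 0.005, "tz": 0, "wx": 0, "wy": 0, "wz": 0},
    {"tx": 0, "ty": 0.01, "tz": 0, "wx": 0, "wy": 0, "wz": 0},
  ],
)

```text
time_s: 23.65
eef_pos: [0.5332, 0.1183, 0.1456]
eef_rot: [[-0.006, -0.082, 0.997], [-0.005, 0.997, 0.082], [-1.0, -0.004, -0.006]]
wrist_force: [1.4, -7.5, -1.3]
width: 0.0
```

```bash
python3 - <<'E'
from h import *
s=snap('wrist','w19')
s=snap('side','s2')
cv2.imwrite('pics/c16.png',cv2.resize(s['pixels'][120:260,190:310],None,fx=4,fy=4,interpolation=cv2.INTER_CUBIC))
go((0.5375,0.12,0.146),4.7)
E
```

```text
shift [-0.004  0.014  0.044] turn [-0.001 -0.012  0.008] | pos [0.5332 0.1183 0.1457] F [ 0.14 -7.15 -1.12] w -0.0002 t 23.75
```

View pics/w19.png

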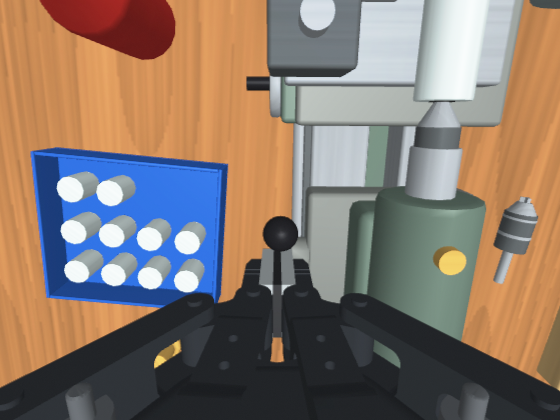

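View pics/c16.png

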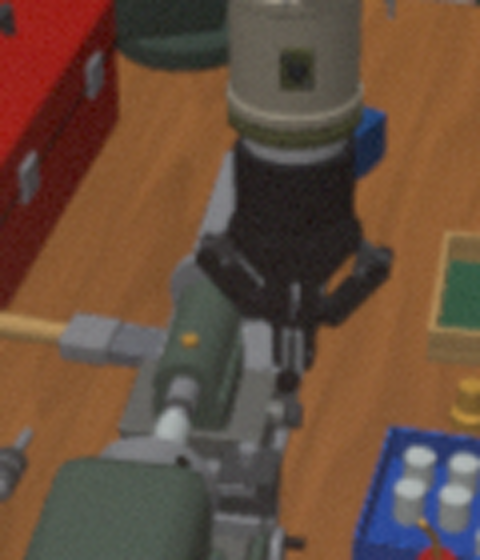

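At 0.1183 the force jumps to 7.5 N: the lever is at its stop after about 61 mm of ball travel. The view shows the centre in the bar end at (437,102). One more small nudge to confirm.

>>> arm_command(
  commands=[
    {"tx": 0, "ty": 0.006, "tz": 0, "wx": 0, "wy": 0, "wz": 0},
    {"tx": 0, "ty": 0.008, "tz": 0, "wx": 0, "wy": 0, "wz": 0},
  ],
)

```text
time_s: 23.95
eef_pos: [0.5332, 0.1183, 0.1456]
eef_rot: [[-0.006, -0.081, 0.997], [-0.006, 0.997, 0.081], [-1.0, -0.006, -0.006]]
wrist_force: [0.9, -7.0, -1.2]
width: -0.0001
```

>>> arm_command(
  commands=[
    {"tx": 0, "ty": -0.02, "tz": 0, "wx": 0, "wy": 0, "wz": 0},
    {"tx": 0, "ty": -0.1, "tz": 0, "wx": 0, "wy": 0, "wz": 0},
    {"tx": 0, "ty": -0.2, "tz": 0, "wx": 0, "wy": 0, "wz": 0},
    {"tx": -0.3, "ty": -0.25, "tz": 0, "wx": 0, "wy": 0, "wz": 0},
    {"tx": -0.7, "ty": -0.3, "tz": 0, "wx": 0, "wy": 0, "wz": 0},
    {"tx": -1, "ty": -0.3, "tz": -0.3, "wx": 0, "wy": 0, "wz": 0},
    {"tx": -1, "ty": -0.3, "tz": -0.6, "wx": 0, "wy": 0, "wz": 0},
    {"tx": -1, "ty": -0.3, "tz": -0.6, "wx": 0, "wy": 0, "wz": 0},
  ],
)

```text
time_s: 24.75
eef_pos: [0.4735, 0.0831, 0.2471]
eef_rot: [[-0.005, -0.081, 0.997], [-0.008, 0.997, 0.081], [-1.0, -0.007, -0.006]]
wrist_force: [0.5, 0.1, -0.8]
width: -0.0002
```

```bash
python3 - <<'E'
from h import *
s=snap('wrist','w20')
t=snap('top','t9')
cv2.imwrite('pics/c17.png',cv2.resize(t['pixels'][150:300,200:410],None,fx=3.8,fy=3.8,interpolation=cv2.INTER_CUBIC))
print(robot.get_state()['time_s'])
E
```

```text
24.85
```

View pics/w20.png

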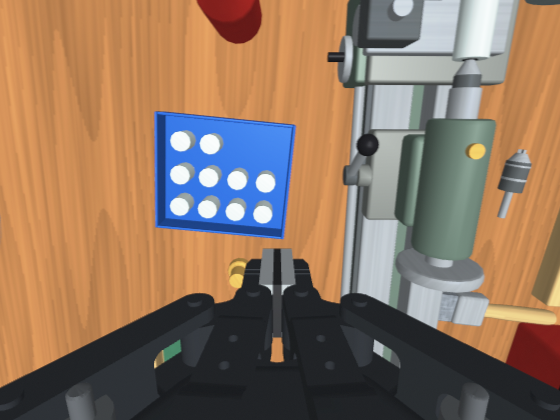

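View pics/c17.png

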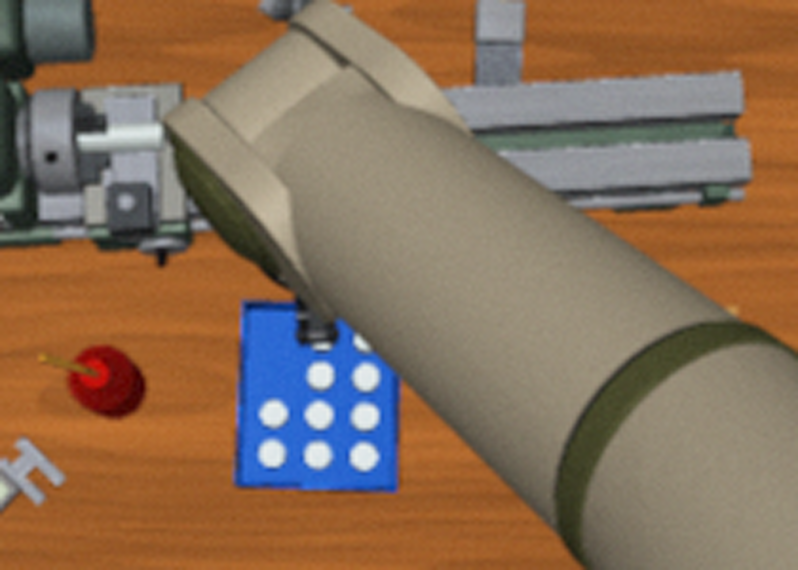

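The lever now leans to the headstock (ball at (368,145)), and the centre meets the bar end at (470,62).

```bash
python3 - <<'E'
from h import *
s=load('w20'); b=onz(s,368,145,.150); print('ball',b, 'moved',np.linalg.norm(b-np.array([.538,.076,.15])))
cv2.imwrite('pics/c18.png',cv2.resize(s['pixels'][20:210,330:500],None,fx=3,fy=3,interpolation=cv2.INTER_CUBIC))
def prof(t):
    p=load(t)['pixels'].astype(int); return p[185:188,236:250].mean((0,2)).round().astype(int)
for t in('top0','t3','t7','t9'): print(t,prof(t))
E
```

```text
ball [0.53453828 0.13641444 0.15      ] moved 0.06051353762475218
top0 [205 204 204 201 201 200 152 124 150 149 150 123  99 132]
t3 [204 204 203 202 201 199 152 124 149 149 150 125 100 132]
t7 [205 203 201 201 199 199 156 119 130 128  98  62  64 100]
t9 [203 201 200 198 197 195 153 101  76  48  62  88 114 136]
```

View pics/c18.png

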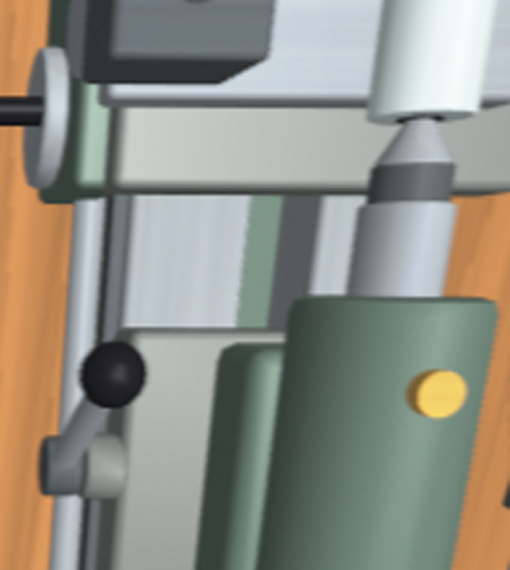

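The bar end profile is unchanged from the start, the centre sits in its hole, and the lever is over. I hand in.

```bash
python3 - <<'E'
from cell import robot
print(robot.finish_job())
E
```

```text
the job is handed in; nothing more can be done
None
```

The job is handed in after about 25 s of the 72 s, with the arm clear of everything. All three steps were done in the order asked.

- **Drill chuck:** I took the middle-sized one off the bed and lowered it into the wooden tray until it touched. The touch-down peaked at about 21 N, and I eased off before letting go. Pictures after release show it lying flat on the green floor. In the very last top view the arm hid the tray; the last clear wrist view, after the tailstock had been slid up, showed it still there.
- **Tailstock:** I pushed it by the handwheel hub against about 4 N of drag until it stopped dead. The force rose to about 8 N, which leaves about 4 N on the bar. The bar's end is at the same pixels as at the start, and the last wrist view shows the centre seated in its hole.
- **Clamp lever:** I swung it towards the headstock until it met its stop. The force stepped from about 3 N to 7.5 N with no further movement. The ball travelled about 61 mm and now leans to the headstock.

None of my final checks failed. I did not measure the lever's angle separately; that it is fully over rests on the force step and the ball's travel.

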